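Jar up the small pipe plugs and close the jar

TASK

Put the two small hexagon-headed plugs into the clear jar through its neck, one after another, the first dropped right in before the second follows, then close the jar with its white knobbed lid, fitted squarely with its flange flat on the rim. Leave the jar standing where it is and leave the large plug, the other fittings and the tin in their places.

Things in the scene. Friction and masses are not known exactly. Their poses are not given: they have to be found in the camera images.
- plug_a_mid (a point): Small grey plastic pipe plug (50 g), one of two alike, standing on its head: a hexagonal head 20 mm high, 32 mm across flats (37 mm across corners), at the bottom; above it a round threaded spigot 28 mm in diameter, 45 mm high; 65 mm tall overall. This point is at its centre, 32.5 mm above its underside; z points from the head to the spigot's end.
- plug_b_mid (a point): Second small plug, the same as plug_a_mid's.
- jar: Loose clear plastic jar (0.9 kg), upright on the bench: round body 120 mm in diameter up to 100 mm, a sloping shoulder up to 131 mm, then a straight white neck of 55 mm outer and 45 mm inner diameter up to the rim at 160 mm. Floor 6 mm thick; body 112 mm wide inside. Origin at the centre of its underside, z up.
- jar_mouth (a point): Centre of the jar's mouth, at the level of its rim, 160 mm above the jar's underside; z is the jar's axis.
- lid_mid (a point): The jar's loose white lid (50 g), 46 mm tall: a spigot 36 mm in diameter, 10 mm high, that drops into the neck, a flange 66 mm in diameter, 6 mm thick, that rests on the rim, and a round knob 24 mm in diameter, 30 mm high, on top. It stands on its spigot. Point on its axis, 23 mm above its underside (7 mm above the flange's top); seated, 13 mm above the rim. z points up to the knob.
- big_plug_mid (a point): Bystander: a large grey plug of the same shape, head 52 mm across flats, 24 mm high, spigot 46 mm in diameter, 70 mm tall; too wide for the neck. Point at its centre.
- coupling_mid (a point): Bystander: dark pipe coupling closed by a blue dust plug, 56 mm in diameter, 65 mm tall, standing on end. Point at its centre.
- short_coupling_mid (a point): Bystander: dark pipe coupling closed by a black dust plug, 62 mm in diameter, 40 mm tall. Point at its centre.
- reducer_mid (a point): Bystander: grey stepped reducer, 60 mm in diameter below and 40 mm above, 75 mm tall. Point at its centre.
- elbow: Bystander: grey 90 degree pipe elbow lying flat, two arms about 62 mm long along its x and y, 52 mm high. Origin under the corner.
- tin: Bystander: round tin with a blue label, 72 mm in diameter, 100 mm tall. Origin at the centre of its underside.
Not all that is in view belongs to the job. Leave any green or turquoise look-alike of the part that bears plug_b_mid alone.

How it is judged:
By the outcome, as a careful person would: the job done as asked, in the order asked, and still so for the second after the job is handed in, with the robot touching nothing.
It also fails if it takes over 67 s, if anything falls off the work surface, if the arm or the gripper's body presses on something with over 40 N, if the wrist force passes 120 N, or if a joint passes its speed limit or range.

ROBOT

A 6-joint arm with a two-finger parallel gripper is mounted at the origin on the work surface. World frame = base frame: x ahead of the robot, y to its left, z up, the work surface at z = 0. Lengths are in m, angles in rad, forces in N, time in s.
With the tool pointing down it reaches from about 0.25 to 0.8 m from the base axis. Payload 3.9 kg.
Tool frame: the origin (TCP) lies midway between the tips of the shut fingers; the grasp point (between the pads) lies 19 mm behind it (grip_point_offset is the distance from the TCP to the grasp point, in m); z points along the fingers, x is the direction in which the jaws open and shut, and the axes are right-handed (so a half turn about z gives the same grasp; the last joint's range is limited). The gripper opens to 85 mm and grips with 20 to 120 N. Pads are 22 mm wide; open, the fingers measure 114 mm over their backs; the gripper's body (76 mm by 85 mm) begins 54 mm behind the grasp point. The pads swing forward as they close: fully open they stand 13 mm farther back than shut.
Start: joints at [1.178, 0.26, -0.138, 1.173, 0, 1.571], TCP at [0.201, 0.485, 0.231] pointing down, gripper open.
Joint ranges: [-2.78, 2.78], [-0.83, 1.72], [-1.28, 1.37], [-1.9, 2.12], [-1.57, 1.48], [-3.14, 3.14]. Speed limits (rad/s): [2.57, 2.57, 3.14, 3.14, 3.14, 3.14].

INTERFACE

Orientations are given as a rotation vector (axis times angle).
In Python, from plant import * gives the robot as it stands.
- The arm moves only by the tool move_arm, never from a script. Its argument "rows" is a list of rows, each a list of 3 entries, a list of its own where there are three numbers: the shift along the tool's x, y, z scaled (see below), then the turn about the tool's z scaled (see below), then the closure, from 0 (fully open) to 1 (shut). A call has 1 to 12 rows; each row shifts and turns the pose as measured when the row begins, along the tool's axes as they then stand; what a row does not reach is not made up. The controller multiplies each number of a shift by 100 mm and each number of a turn by 180 degrees. A row lasts 1/8 s, in which the tool goes at most 62.5 mm and 10.7 degrees, less where a joint would pass 70% of its speed; a pose out of reach is approached as far as the arm can. A call with a number of a shift or a turn outside -1 to 1 is refused whole. A call with a gripper value outside its range is refused whole. The fingers move at their own pace and stop on an object; the grip force is fixed at half the most. Time passes only in rows, so rows that do not move let the fingers close. It gives the time, the measured TCP pose, the force and the opening at its end, in the units of the state.
- read_state(): the state, without advancing time (a new reading comes with each control period).
- grab_frame(name): name is "scene" or "top"; returns the picture (400x640x3 uint8, red, green, blue); there is no depth.
- get_calibration(name): a dict with "K" (3x3 intrinsics, pixels), "xyz" and "orientation" of the camera in the world. Camera axes: x right, y up, looking along -z (the intrinsics and any distortion apply to the point x, -y, -z); pixel columns grow to the right and rows downward; lengths in m; the calibration is good to about 2 mm. A picture is of the moment at which its call begins. get_calibration takes no time and is no camera call.
- close_job(): hands the job in, once; it reports no verdict.
Trained networks look in the newest picture that a camera, given by its name, has taken for a name from the list of things; names that differ only in an ending like _2 or _b are one class to them, and where a whole thing is asked for, a point or a joint stands for the part that bears it (a point fixed in the world has none). Each returns a list of dicts, best first, with "p" (0 to 1); they miss things now and then, are a little off and sometimes report something else, mostly with a low value. They report only what shows in the picture. A call takes as long as a camera call. They do not tell look-alikes from the thing itself.
- silhouettes(camera, query): "mask" (400x640 bool, what is visible of it) and "extent" ([centre column, centre row, width, height] in pixels, round what is visible of it).
- landmark_of(camera, query): "pixel" ([column, row] in pixels: a listed point, or the origin of a listed thing).
The state is a dict: "time_s": time; "joint_positions": joint angles; "qvel": joint speeds; "joint_efforts": joint torques, N m; "tool_pos": TCP position; "tool_rot": TCP orientation; "force": force on the tool from outside, world axes, zero at the start; "moment": the same for the moment, N m; "grip_width": finger opening in m.
Only numpy, scipy, OpenCV 4.12 (cv2) and the standard library are available. Lean on these libraries where they do the work, as an engineer would, in place of code of your own. Each camera call takes 0.05 s, during which the arm holds its last target.

## Working session

There is one attempt and no reset: what is moved stays moved. The work goes in short steps, Python scripts to look and compute and a tool call to move; the robot and the scene stay as the last step left them, time stands still between calls to the robot, and variables do not carry over. Pictures are saved under pics/ and viewed, and the job is handed in when it is done.

Besides the shell and the picture viewer there is one more tool, called by a JSON object that holds its "api" and its "payload". move_arm: Moves the arm, as the interface text tells. Its arguments: {"type":"object","properties":{"rows":{"type":"array"}},"required":["rows"]}

```bash
ls; mkdir -p pics; python3 - <<'E'
from plant import *
import cv2
for c in ("scene","top"):
    im=grab_frame(c); cv2.imwrite(f"pics/{c}0.png",im[:,:,::-1])
    k=get_calibration(c); print(c,k)
print(read_state())
E
```

```text
pics
scene {'K': array([[505.72253838,   0.        , 321.62158114],
       [  0.        , 505.72253838, 201.91480585],
       [  0.        ,   0.        ,   1.        ]]), 'xyz': array([1.21836713, 0.05094388, 1.06146753]), 'orientation': array([0.482028  , 0.50748893, 1.58009659])}
top {'K': array([[439.64344184,   0.        , 319.63037117],
       [  0.        , 439.64344184, 201.40745592],
       [  0.        ,   0.        ,   1.        ]]), 'xyz': array([ 0.49615393, -0.00922983,  1.33311088]), 'orientation': array([ 0.04897811, -0.02166571, -1.56894776])}
{'time_s': 0.1, 'joint_positions': array([ 1.17798574e+00,  2.60620738e-01, -1.39248222e-01,  1.17268546e+00,
       -3.66260197e-05,  1.57082039e+00]), 'qvel': array([ 0.0006032 , -0.00185295,  0.00393739,  0.00138752, -0.00114811,
        0.00076096]), 'joint_efforts': array([ 1.98702422e-03, -4.06509769e+01,  2.54527527e+01,  1.01417553e-02,
        2.31994627e-04,  2.44128694e-05]), 'tool_pos': array([0.20074026, 0.48444641, 0.23054377]), 'tool_rot': array([ 2.61141898e+00,  1.74463841e+00, -2.26357269e-03]), 'force': array([-0.25617335, -0.90162301, -0.07492737]), 'moment': array([-0.01568481,  0.03295272, -0.00286962]), 'grip_width': 0.0856589868722638}
```

View pics/scene0.png

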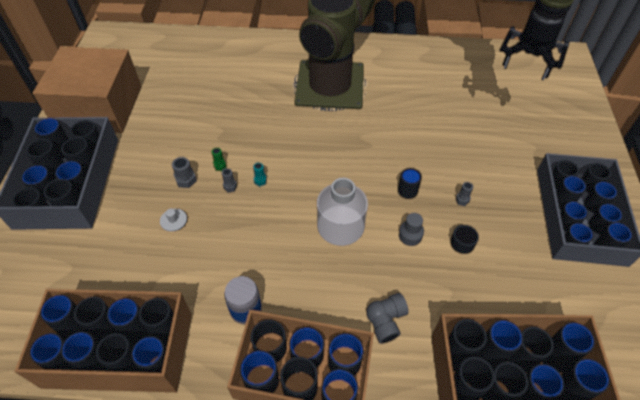

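View pics/top0.png

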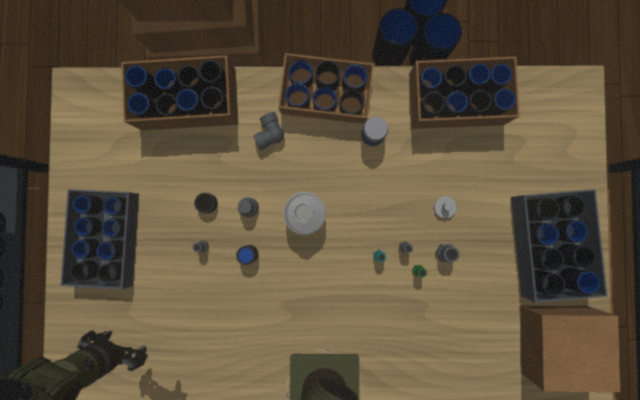

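```bash
cat > h.py <<'E'
from plant import *
import numpy as np, cv2
from scipy.spatial.transform import Rotation as R
def cam(c):
    k=get_calibration(c); return k["K"],np.array(k["xyz"]),R.from_rotvec(k["orientation"]).as_matrix()
def ray(c,px):
    K,t,M=cam(c); d=np.linalg.inv(K)@[px[0],px[1],1]; return t,M@np.array([d[0],-d[1],-d[2]])
def atz(c,px,z):
    t,d=ray(c,px); return t+d*(z-t[2])/d[2]
def proj(c,P):
    K,t,M=cam(c); p=M.T@(np.array(P)-t); p=K@np.array([p[0],-p[1],-p[2]]); return p[:2]/p[2]
E
python3 - <<'E'
from h import *
for n,z in (("plug_a_mid",.0325),("jar_mouth",.16),("lid_mid",.023),("big_plug_mid",.035),("jar",0)):
    for c in ("scene","top"):
        for r in landmark_of(c,n)[:5]:
            print(n,c,np.round(r["pixel"],1),round(r["p"],2),np.round(atz(c,r["pixel"],z),4))
E
```

```text
plug_a_mid scene [464.2 193.8] 0.85 [0.4245 0.3666 0.0325]
plug_a_mid top [201.4 246.4] 0.45 [0.4209 0.3634 0.0325]
jar_mouth scene [343.9 184.5] 0.64 [0.5156 0.0588 0.16  ]
jar_mouth top [305.  209.4] 0.67 [0.5275 0.0503 0.16  ]
lid_mid scene [172.3 216.8] 0.58 [ 0.54  -0.36   0.023]
lid_mid top [445.7 210.3] 0.96 [ 0.5291 -0.3604  0.023 ]
big_plug_mid scene [182.8 173.9] 0.81 [ 0.4128 -0.3603  0.035 ]
big_plug_mid scene [462.6 237.1] 0.67 [0.5571 0.3494 0.035 ]
big_plug_mid top [446.9 255.1] 0.71 [ 0.3978 -0.3592  0.035 ]
jar scene [340.1 225.7] 0.62 [0.5221 0.0561 0.    ]
jar top [307.2 209.9] 0.85 [0.5303 0.0517 0.    ]
jar top [372.3 131.7] 0.27 [ 0.7692 -0.1463  0.    ]
```

```bash
python3 - <<'E'
from h import *
top=cv2.imread("pics/top0.png"); sc=cv2.imread("pics/scene0.png")
def crop(im,x,y,w,h,s): return cv2.resize(im[y:y+h,x:x+w],None,fx=s,fy=s,interpolation=cv2.INTER_CUBIC)
a=crop(top,360,190,110,95,7); cv2.imwrite("pics/topR.png",a)
a=crop(sc,150,140,130,100,6); cv2.imwrite("pics/scR.png",a)
a=crop(top,180,180,160,95,5); cv2.imwrite("pics/topL.png",a)
a=crop(sc,310,150,180,110,4); cv2.imwrite("pics/scL.png",a)
for n in ("plug_a_mid","plug_b_mid","jar","lid_mid","big_plug_mid"):
    for c in ("scene","top"):
        for r in silhouettes(c,n)[:6]:
            print(n,c,np.round(r["extent"],1),round(r["p"],2))
for c in ("scene","top"):
    for r in landmark_of(c,"plug_b_mid")[:6]: print(c,np.round(r["pixel"],1),round(r["p"],2))
E
```

```text
plug_a_mid scene [463.1 192.1  16.8  21. ] 0.55
plug_a_mid top [200.9 247.1  15.9  11.9] 0.64
plug_b_mid scene [259.2 175.1  13.1  19.9] 0.8
plug_b_mid scene [229.1 181.1  11.6  22. ] 0.75
plug_b_mid scene [218.1 160.   14.   25. ] 0.56
plug_b_mid scene [171.4 220.1  29.3  24.8] 0.52
plug_b_mid top [404.2 246.4  15.8  13.9] 0.71
plug_b_mid top [420.6 271.6  17.5  16.1] 0.49
plug_b_mid top [381.6 257.1  13.5  12.2] 0.44
jar scene [342.  211.7  55.7  69.2] 0.81
jar top [303.5 212.2  41.3  44.4] 0.85
jar top [245.8 256.8  21.3  20.4] 0.23
lid_mid scene [174.2 219.4  25.9  25.3] 0.89
big_plug_mid scene [186.3 173.7  24.4  29.8] 0.85
big_plug_mid top [447.8 253.6  26.8  19.5] 0.89
big_plug_mid top [250.7 206.9  20.4  15.4] 0.68
scene [258. 177.] 0.75
scene [217.8 159.8] 0.75
scene [339.1 226.9] 0.61
top [378.4 257.3] 0.67
top [419.4 270.5] 0.64
top [406.3 245.8] 0.46
```

View pics/topR.png

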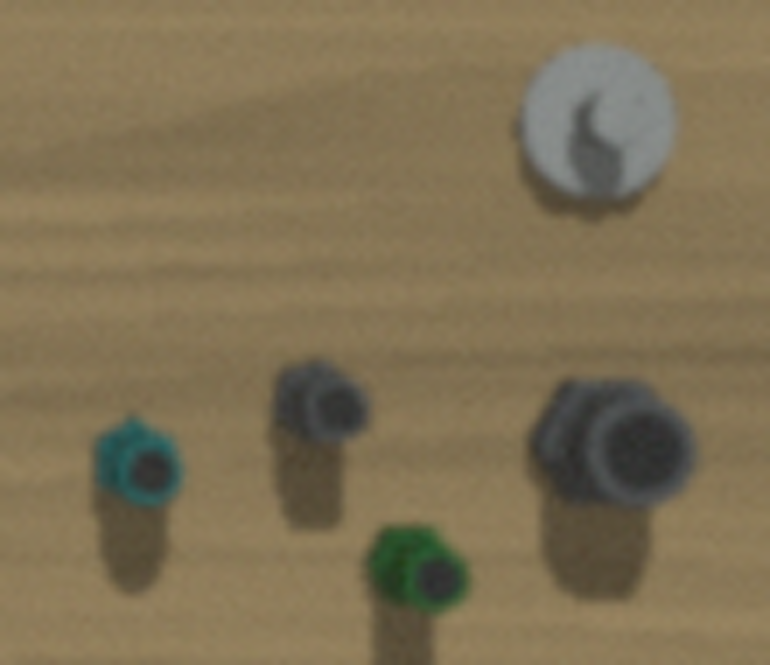

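View pics/scR.png

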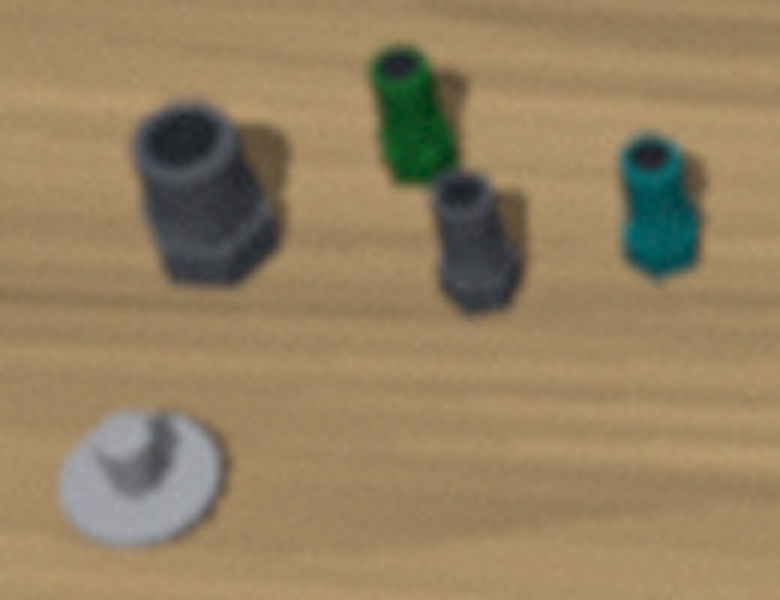

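View pics/topL.png

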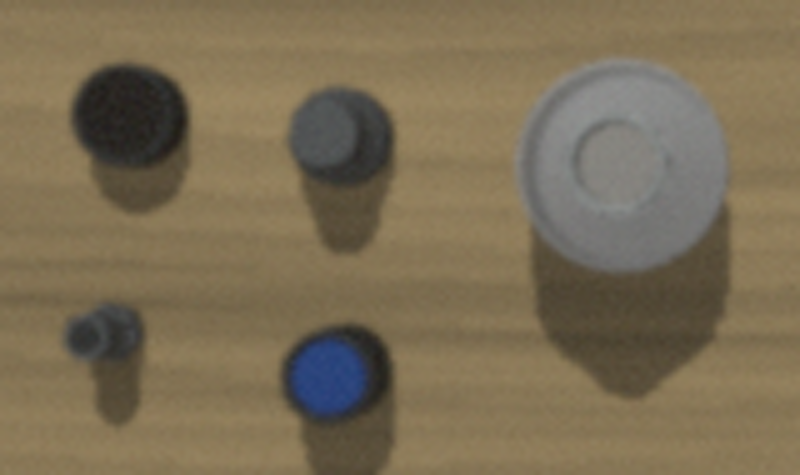

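View pics/scL.png

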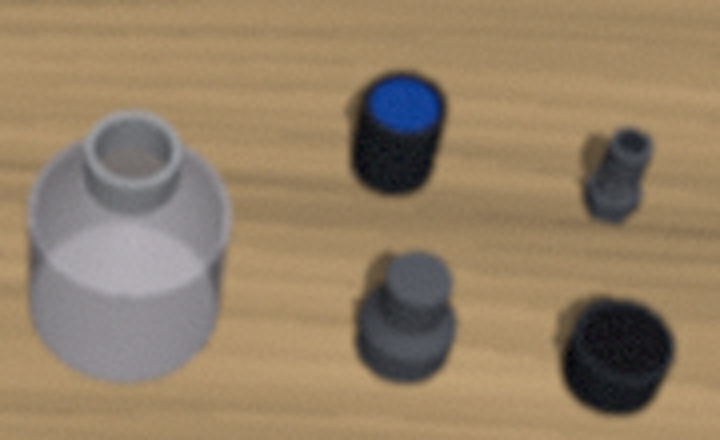

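```bash
python3 - <<'E'
from h import *
for n,z,s,t in (("A",.065,(467.4,186.1),(196.8,246.9)),("B",.065,(227.25,171.6),(407.6,247.9)),("jar",.16,(342.9,186.6),(303.6,212.6)),("lidknob",.046,(170.25,212.25),None),("lidfl",.016,(173.2,219.2),(445.,206.9)),
 ("green",.065,None,(422.,272.2)),("turq",.065,None,(381,256.6)),("big",.07,None,(451.2,253.7)),("jarbase_shoulder",.1,None,(303.9,212.6)),("blue",.065,None,(245.3,255))):
    for c,p in (("scene",s),("top",t)):
        if p: print(n,c,np.round(atz(c,p,z),4))
print(proj("top",read_state()["tool_pos"]),proj("scene",read_state()["tool_pos"]))
E
```

```text
A scene [0.4248 0.367  0.065 ]
A top [0.4213 0.3675 0.065 ]
B scene [ 0.421  -0.2376  0.065 ]
B top [ 0.4202 -0.2394  0.065 ]
jar scene [0.5217 0.0568 0.16  ]
jar top [0.519 0.054 0.16 ]
lidknob scene [ 0.5422 -0.3591  0.046 ]
lidfl scene [ 0.5424 -0.3588  0.016 ]
lidfl top [ 0.5395 -0.3603  0.016 ]
green top [ 0.3512 -0.2799  0.065 ]
turq top [ 0.3952 -0.1632  0.065 ]
big top [ 0.4044 -0.362   0.07  ]
jarbase_shoulder top [0.5202 0.0564 0.1   ]
blue top [0.3985 0.2267 0.065 ]
[128.83384877 339.37595805] [522.21508239  76.32192229]
```

```bash
cat >> h.py <<'E'
def d(*P):
    s=read_state(); M=R.from_rotvec(s["tool_rot"]).as_matrix()
    print("t",round(s["time_s"],2),"pos",np.round(s["tool_pos"],4),"toolx ang",round(np.degrees(np.arctan2(M[1,0],M[0,0])),1),"tz",np.round(M[:,2],3),"F",np.round(s["force"],1),"w",round(s["grip_width"],4),"q6",round(s["joint_positions"][5],2))
    for p in P: print("units to",p,np.round(M.T@(np.array(p)-s["tool_pos"])*10,3))
E
python3 -c "
from h import *
d((.423,.367,.15))"
```

```text
t 1.2 pos [0.2009 0.485  0.2313] toolx ang 67.5 tz [-0. -0. -1.] F [-0.1  0.  -0.2] w 0.0856 q6 1.57
units to (0.423, 0.367, 0.15) [-0.24   2.503  0.813]
```

{"api": "move_arm", "payload": {"rows": [[[-0.05,0.5,0.16],0,0],[[-0.05,0.5,0.16],0,0],[[-0.05,0.5,0.16],0,0.3],[[-0.05,0.5,0.16],0,0.3],[[-0.04,0.5,0.16],0,0.3],[[0,0,0],0,0.3]]}}

```text
time_s: 1.95
tool_pos: [0.4299, 0.3671, 0.1496]
tool_rot: [-2.606, -1.749, -0.007]
force: [-0.9, -0.7, -0.2]
grip_width: 0.0599
```

```bash
python3 -c "
from h import *
d((.423,.367,.034))"
```

```text
t 1.95 pos [0.4299 0.3671 0.1496] toolx ang 67.7 tz [ 0.002  0.005 -1.   ] F [-0.9 -0.7 -0.2] w 0.0599 q6 1.09
units to (0.423, 0.367, 0.034) [-0.033 -0.064  1.156]
```

{"api": "move_arm", "payload": {"rows": [[[-0.03,-0.06,0],0,0.3],[[0,0,0.3],0,0.3],[[0,0,0.3],0,0.3],[[0,0,0],0,0.3]]}}

```text
time_s: 2.45
tool_pos: [0.4195, 0.3695, 0.0907]
tool_rot: [-2.601, -1.753, -0.01]
force: [-0.0, -0.6, 0.4]
grip_width: 0.0599
```

```bash
python3 - <<'E'
from h import *
d((.423,.367,.034))
im=[]
for c in("scene","top"):
    f=grab_frame(c); u,v=proj(c,(.423,.367,.065)).astype(int); cv2
    im.append(cv2.resize(f[max(v-40,0):v+40,max(u-40,0):u+40,::-1],(400,400),interpolation=cv2.INTER_CUBIC))
cv2.imwrite("pics/a1.png",np.hstack(im))
d((.423,.367,.034))
E
```

```text
t 2.45 pos [0.4195 0.3695 0.0907] toolx ang 68.0 tz [ 0.003  0.008 -1.   ] F [-0.  -0.6  0.4] w 0.0599 q6 1.1
units to (0.423, 0.367, 0.034) [-0.015  0.042  0.567]
t 2.55 pos [0.4215 0.3709 0.093 ] toolx ang 68.0 tz [ 0.006  0.011 -1.   ] F [ 0.2 -0.2  0.4] w 0.0598 q6 1.1
units to (0.423, 0.367, 0.034) [-0.038  0.027  0.589]
```

View pics/a1.png

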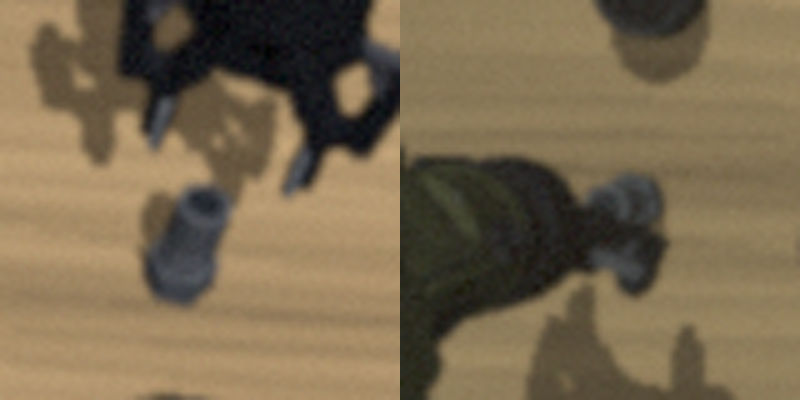

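{"api": "move_arm", "payload": {"rows": [[[-0.03,0.03,0.2],0,0.3],[[0,0,0.2],0,0.3],[[0,0,0.15],0,0.3],[[0,0,0],0,0.3],[[0,0,0],0,0.3]]}}

```text
time_s: 3.18
tool_pos: [0.4268, 0.3732, 0.0446]
tool_rot: [-2.596, -1.756, -0.039]
force: [0.3, 0.1, 0.4]
grip_width: 0.0598
```

```bash
python3 - <<'E'
from h import *
d((.423,.367,.034))
im=[]
for c in("scene","top"):
    f=grab_frame(c); u,v=proj(c,(.423,.367,.065)).astype(int); cv2
    im.append(cv2.resize(f[max(v-40,0):v+40,max(u-40,0):u+40,::-1],(400,400),interpolation=cv2.INTER_CUBIC))
cv2.imwrite("pics/a2.png",np.hstack(im))
d((.423,.367,.034))
E
```

```text
t 3.17 pos [0.4268 0.3732 0.0446] toolx ang 68.1 tz [ 0.017  0.02  -1.   ] F [0.3 0.1 0.4] w 0.0598 q6 1.1
units to (0.423, 0.367, 0.034) [-0.075 -0.013  0.104]
t 3.27 pos [0.4268 0.3731 0.0445] toolx ang 68.1 tz [ 0.017  0.02  -1.   ] F [-0.2 -0.1 -0.8] w 0.0602 q6 1.1
units to (0.423, 0.367, 0.034) [-0.073 -0.013  0.103]
```

View pics/a2.png

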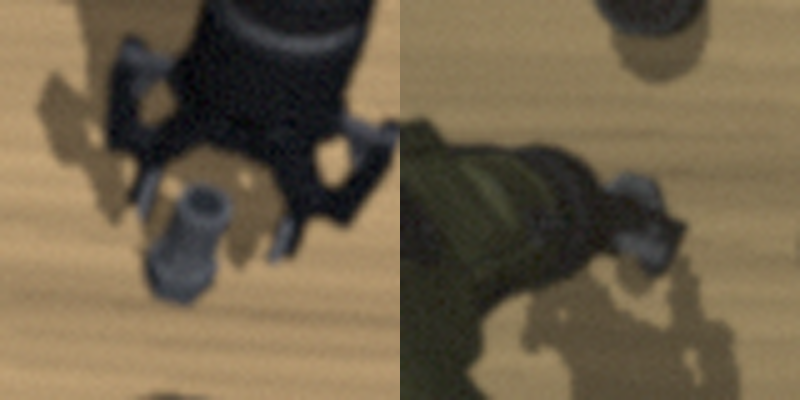

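{"api": "move_arm", "payload": {"rows": [[[-0.07,-0.01,0.1],0,0.3]]}}

```text
time_s: 3.4
tool_pos: [0.4246, 0.3682, 0.0353]
tool_rot: [-2.596, -1.756, -0.045]
force: [-1.2, -0.5, 0.0]
grip_width: 0.0599
```

```bash
python3 - <<'E'
from h import *
d((.423,.367,.034)); grab_frame("top")
d((.423,.367,.034))
E
```

```text
t 3.4 pos [0.4246 0.3682 0.0353] toolx ang 68.2 tz [ 0.019  0.022 -1.   ] F [-1.2 -0.5  0. ] w 0.0599 q6 1.09
units to (0.423, 0.367, 0.034) [-0.018 -0.01   0.012]
t 3.45 pos [0.4224 0.3659 0.0332] toolx ang 68.1 tz [ 0.016  0.019 -1.   ] F [-0.5 -1.3 -0.9] w 0.06 q6 1.09
units to (0.423, 0.367, 0.034) [ 0.013  0.001 -0.007]
```

{"api": "move_arm", "payload": {"rows": [[[0,0,0],0,1],[[0,0,0],0,1],[[0,0,0],0,1],[[0,0,0],0,1]]}}

```text
time_s: 3.95
tool_pos: [0.4217, 0.365, 0.0328]
tool_rot: [-2.597, -1.755, -0.034]
force: [0.0, -0.1, 1.1]
grip_width: 0.0268
```

```bash
python3 - <<'E'
from h import *
d((.4205,.0555,.215))
E
```

```text
t 3.95 pos [0.4217 0.365  0.0328] toolx ang 68.1 tz [ 0.014  0.018 -1.   ] F [ 0.  -0.1  1.1] w 0.0268 q6 1.09
units to (0.4205, 0.0555, 0.215) [-2.836  1.155 -1.876]
```

{"api": "move_arm", "payload": {"rows": [[[0,0,-0.2],0,1],[[0,0,-0.4],0,1],[[0,0,-0.5],0,1],[[0,0,-0.5],0,1],[[0,0,-0.3],0,1],[[0,0,-0.1],0,1]]}}

```text
time_s: 4.7
tool_pos: [0.4181, 0.3609, 0.2366]
tool_rot: [-2.598, -1.756, -0.028]
force: [0.3, 0.9, -1.2]
grip_width: 0.0266
```

```bash
python3 - <<'E'
from h import *
grab_frame("top")
d((.5203,.0555,.24))
E
```

```text
t 4.75 pos [0.4182 0.361  0.2371] toolx ang 68.1 tz [ 0.012  0.015 -1.   ] F [0.2 0.2 0.8] w 0.0266 q6 1.09
units to (0.5203, 0.0555, 0.24) [-2.453  2.086 -0.064]
```

{"api": "move_arm", "payload": {"rows": [[[-0.2,0.17,0],0,1],[[-0.35,0.3,0],0,1],[[-0.4,0.34,0],0,1],[[-0.4,0.34,0],0,1],[[-0.4,0.34,0],0,1],[[-0.35,0.3,0],0,1],[[-0.2,0.17,0],0,1],[[-0.1,0.08,0],0,1]]}}

```text
time_s: 5.75
tool_pos: [0.5159, 0.0534, 0.2193]
tool_rot: [-2.589, -1.758, 0.0]
force: [0.2, 0.8, 0.2]
grip_width: 0.0264
```

```bash
cat > look.py <<'E'
from h import *
import sys
def look(name,P,h=40,sz=400):
    im=[]
    for c in("scene","top"):
        f=grab_frame(c); u,v=proj(c,P).astype(int); u=max(u,h);v=max(v,h)
        print(c,"crop origin",u-h,v-h)
        im.append(cv2.resize(f[v-h:v+h,u-h:u+h,::-1],(sz,sz),interpolation=cv2.INTER_CUBIC))
    cv2.imwrite(f"pics/{name}.png",np.hstack(im))
E
python3 - <<'E'
from look import *
look("a3",(.52,.055,.18))
d((.5203,.0555,.215))
E
```

```text
scene crop origin 302 140
top crop origin 262 172
t 5.85 pos [0.516  0.054  0.2197] toolx ang 68.4 tz [-0.007  0.01  -1.   ] F [ 0.4  1.2 -0.5] w 0.0265 q6 0.48
units to (0.5203, 0.0555, 0.215) [0.03  0.035 0.047]
```

View pics/a3.png

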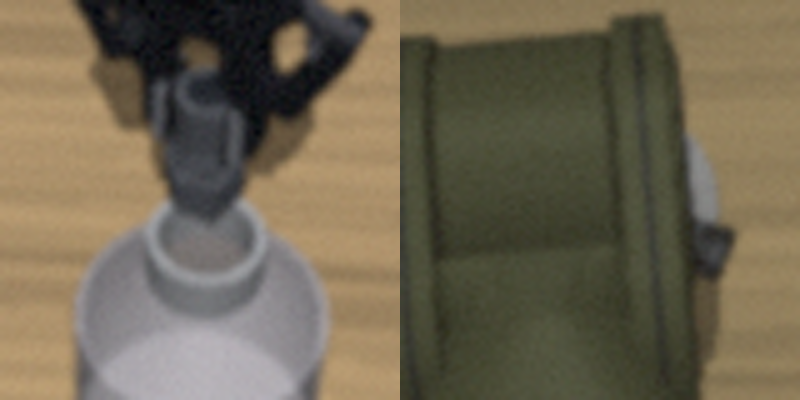

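```bash
python3 - <<'E'
from h import *
print(atz("scene",(302+203.5/5-.5,140+88/5-.5),.2517))
print(atz("scene",(302+207/5-.5,140+236/5-.5),.16))
# head bottom: predicted
for off in (0,.0185): print(proj("scene",(.516+off,.054,.187)), proj("scene",(.5217,.0568,.16)))
E
```

```text
[0.51409169 0.05142533 0.2517    ]
[0.52198271 0.05682204 0.16      ]
[342.21630274 177.04504895] [342.89550386 186.60009546]
[341.85407351 183.62402965] [342.89550386 186.60009546]
```

{"api": "move_arm", "payload": {"rows": [[[0.06,0.03,0.14],0,1]]}}

```text
time_s: 5.98
tool_pos: [0.5213, 0.0595, 0.2058]
tool_rot: [-2.589, -1.759, -0.003]
force: [0.3, 0.7, -0.4]
grip_width: 0.0262
```

```bash
python3 - <<'E'
from look import *
grab_frame("top")
look("a4",(.52,.055,.18),h=30,sz=400)
d((.5203,.0555,.215))
E
```

```text
scene crop origin 312 150
top crop origin 272 182
t 6.12 pos [0.5198 0.0598 0.2042] toolx ang 68.5 tz [-0.009  0.01  -1.   ] F [ 0.6  0.5 -0.7] w 0.0268 q6 0.48
units to (0.5203, 0.0555, 0.215) [-0.037  0.019 -0.108]
```

View pics/a4.png

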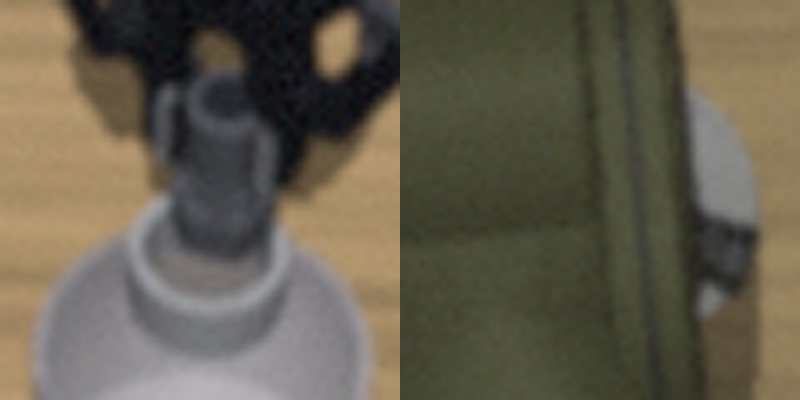

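```bash
python3 - <<'E'
from h import *
f=lambda p:(proj("scene",p)-[312,150]+.5)*400/60-.5
# measured: spigot top centre ~ (224,97), rim centre ~(209,247)
print("rim pred", f((.5217,.0568,.16)))
for x,y in((.5203,.0555),(.5217,.0568),(.52,.06),(.518,.058)): print(x,y,f((x,y,.2362)),f((x,y,.1712)))
print(atz("scene",(312+(224.5)*.15-.5,150+97.5*.15-.5),.2362))
E
```

```text
rim pred [208.80335908 246.83396972]
0.5203 0.0555 [214.23742747  97.47919919] [206.40768197 222.90211929]
0.5217 0.0568 [218.12706665 101.05474538] [210.10982752 226.40690735]
0.52 0.06 [228.35413313  97.52696678] [219.86632012 222.94571017]
0.518 0.058 [222.34579843  92.4047573 ] [214.14712487 217.92450782]
[0.51987913 0.05860358 0.2362    ]
```

{"api": "move_arm", "payload": {"rows": [[[0.0,0.03,0.0],0,1],[[0,0,0.08],0,1]]}}

```text
time_s: 6.38
tool_pos: [0.5232, 0.0601, 0.1965]
tool_rot: [-2.585, -1.763, 0.001]
force: [0.3, -0.5, -0.4]
grip_width: 0.0264
```

```bash
python3 - <<'E'
from look import *
grab_frame("top")
look("a5",(.52,.055,.18),h=30,sz=400)
d((.5203,.0555,.215))
E
```

```text
scene crop origin 312 150
top crop origin 272 182
t 6.53 pos [0.5218 0.0597 0.1956] toolx ang 68.6 tz [-0.011  0.01  -1.   ] F [-0.6 -0.2  0.1] w 0.0265 q6 0.48
units to (0.5203, 0.0555, 0.215) [-0.044 -0.001 -0.194]
```

View pics/a5.png

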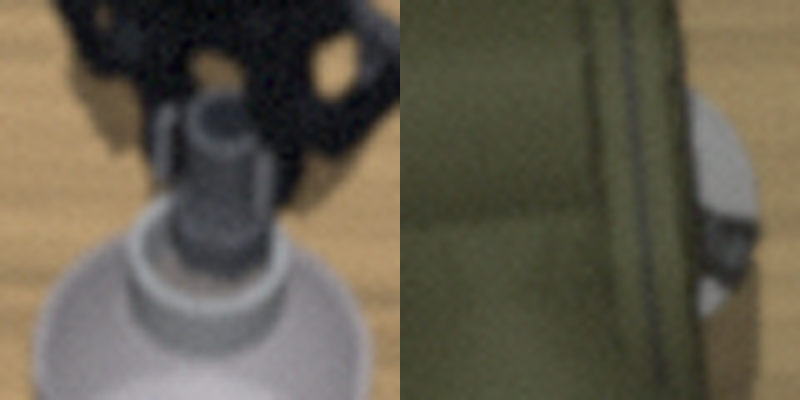

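```bash
python3 - <<'E'
from h import *
f=grab_frame("scene")
cv2.imwrite("pics/a6.png",cv2.resize(f[155:205,317:372,::-1],None,fx=14,fy=12,interpolation=cv2.INTER_CUBIC)[:600])
q=lambda p:(proj("scene",p)-[317,155]+.5)*[14,12]-.5
J=(.5217,.0568)
for z in (.16,.1634,.1834,.2278): print(z,q((*J,z)))
# head outline at z .1834 ±.0165 in y, spigot top ±.014
for dy in(-.017,.017): print(q((J[0],J[1]+dy,.175)))
for dy in(-.014,.014): print(q((J[0],J[1]+dy,.2278)))
d()
E
```

```text
0.16 [369.03705408 384.7011455 ]
0.1634 [369.86529012 373.60136658]
0.1834 [374.81982971 307.20206601]
0.2278 [386.34893695 152.69231914]
[265.92924147 330.22614105]
[479.62713397 340.42453558]
[294.91453079 148.41189106]
[477.86636622 156.97663387]
t 6.58 pos [0.5221 0.0596 0.1959] toolx ang 68.6 tz [-0.01  0.01 -1.  ] F [ 1.2  0.9 -0.9] w 0.0266 q6 0.48
```

View pics/a6.png

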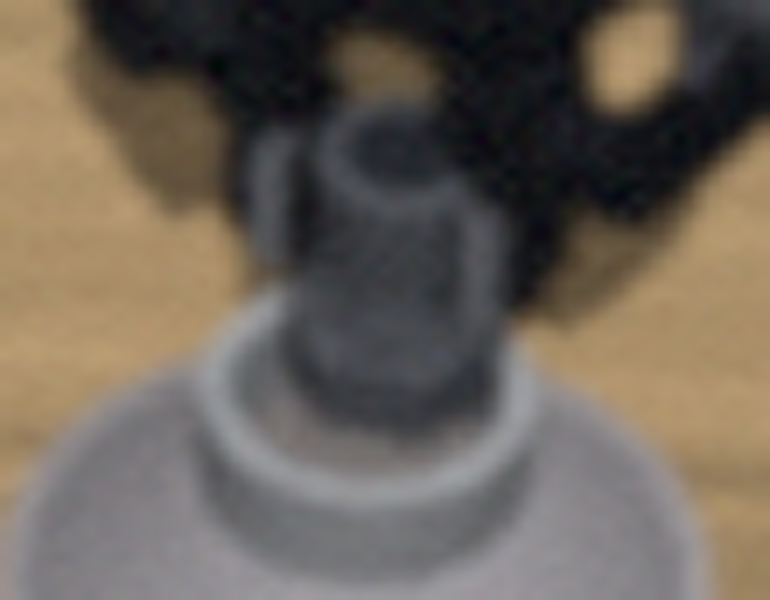

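{"api": "move_arm", "payload": {"rows": [[[-0.02,0.02,0.0],0,1]]}}

```text
time_s: 6.7
tool_pos: [0.5233, 0.057, 0.1961]
tool_rot: [-2.584, -1.762, 0.004]
force: [-0.1, -0.8, -0.1]
grip_width: 0.0266
```

```bash
python3 - <<'E'
from h import *
grab_frame("top");f=grab_frame("scene")
cv2.imwrite("pics/a7.png",cv2.resize(f[155:205,317:372,::-1],None,fx=14,fy=12,interpolation=cv2.INTER_CUBIC)[:600])
d()
E
```

```text
t 6.8 pos [0.5234 0.0568 0.196 ] toolx ang 68.5 tz [-0.01  0.01 -1.  ] F [ 0.4 -0.5 -0.8] w 0.0266 q6 0.48
```

View pics/a7.png

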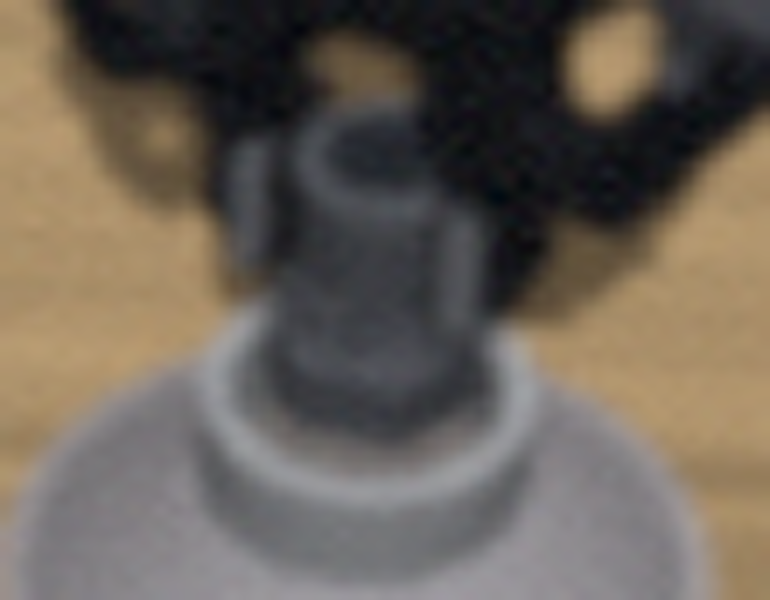

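{"api": "move_arm", "payload": {"rows": [[[0.0,0.0,0.1],0,1]]}}

```text
time_s: 6.92
tool_pos: [0.5242, 0.0568, 0.1865]
tool_rot: [-2.586, -1.762, 0.001]
force: [-0.0, 0.6, -0.2]
grip_width: 0.0267
```

```bash
python3 - <<'E'
from h import *
grab_frame("top");f=grab_frame("scene")
cv2.imwrite("pics/a8.png",cv2.resize(f[155:205,317:372,::-1],None,fx=14,fy=12,interpolation=cv2.INTER_CUBIC)[:600])
d()
E
```

```text
t 7.03 pos [0.5225 0.0567 0.1848] toolx ang 68.5 tz [-0.012  0.01  -1.   ] F [-0.5 -0.4 -1.1] w 0.0263 q6 0.48
```

View pics/a8.png

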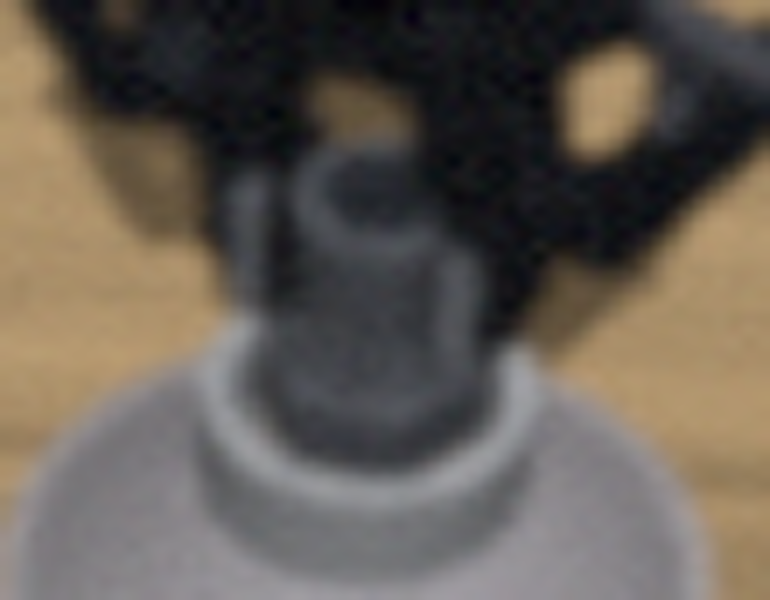

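{"api": "move_arm", "payload": {"rows": [[[0.0,0.01,0.12],0,1]]}}

```text
time_s: 7.15
tool_pos: [0.5239, 0.0565, 0.1728]
tool_rot: [-2.585, -1.761, 0.005]
force: [0.4, -0.7, 0.9]
grip_width: 0.0266
```

```bash
python3 - <<'E'
from h import *
grab_frame("top");f=grab_frame("scene")
cv2.imwrite("pics/a9.png",cv2.resize(f[155:205,317:372,::-1],None,fx=14,fy=12,interpolation=cv2.INTER_CUBIC)[:600])
d()
E
```

```text
t 7.25 pos [0.522  0.0562 0.171 ] toolx ang 68.5 tz [-0.015  0.009 -1.   ] F [ 0.2 -0.2 -1.1] w 0.0265 q6 0.48
```

View pics/a9.png

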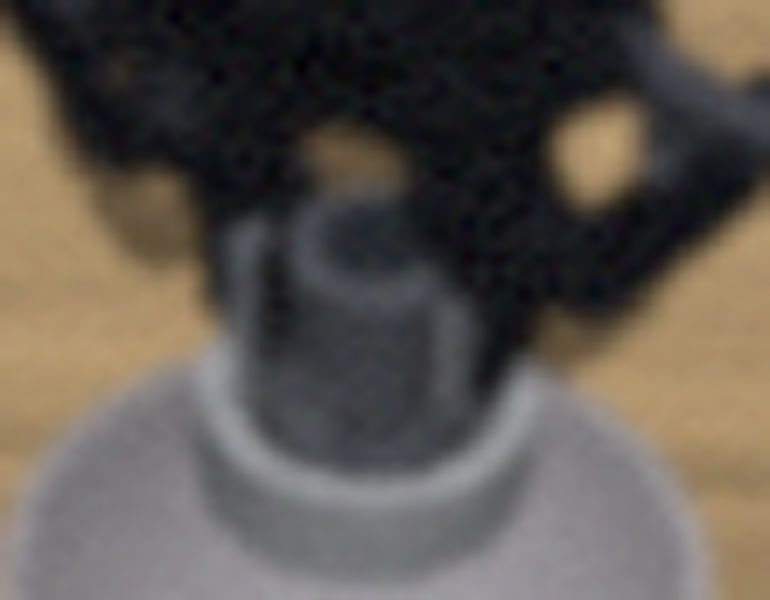

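{"api": "move_arm", "payload": {"rows": [[[0.0,0.0,0.0],0,0.3],[[0.0,0.0,0.0],0,0.3],[[0.0,0.0,0.0],0,0.3],[[0.0,0.0,-0.3],0,0.3],[[0.0,0.0,-0.3],0,0.3],[[0.0,0.0,0.0],0,0.3]]}}

```text
time_s: 8.0
tool_pos: [0.5232, 0.0558, 0.2327]
tool_rot: [-2.583, -1.76, 0.011]
force: [0.1, -0.7, -0.2]
grip_width: 0.06
```

```bash
python3 - <<'E'
from h import *
grab_frame("top");f=grab_frame("scene")
cv2.imwrite("pics/a10.png",cv2.resize(f[130:260,280:410,::-1],None,fx=4.5,fy=4.5,interpolation=cv2.INTER_CUBIC)[:600])
d((.4206,-.2385,.15))
E
```

```text
t 8.1 pos [0.5215 0.0557 0.2303] toolx ang 68.5 tz [-0.019  0.009 -1.   ] F [ 0.  -0.1 -0.6] w 0.0597 q6 0.47
units to (0.4206, -0.2385, 0.15) [-3.108  0.154  0.796]
```

View pics/a10.png

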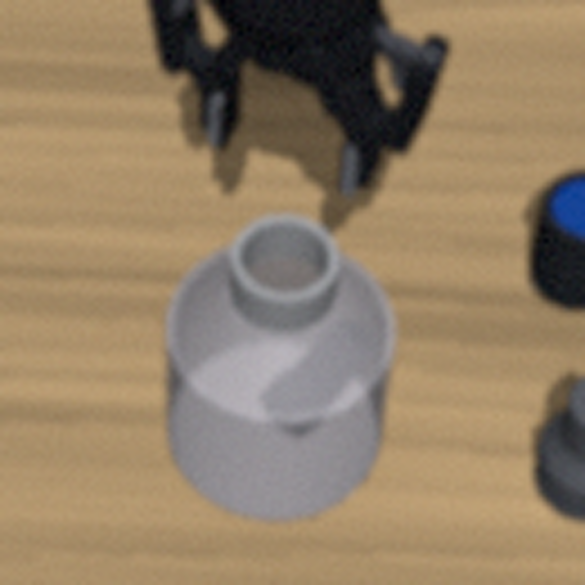

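{"api": "move_arm", "payload": {"rows": [[[-0.3,0.015,0],0,0.3],[[-0.5,0.025,0],0,0.3],[[-0.5,0.025,0],0,0.3],[[-0.5,0.025,0],0,0.3],[[-0.5,0.025,0],0,0.3],[[-0.4,0.02,0],0,0.3],[[-0.2,0.01,0],0,0.3]]}}

```text
time_s: 8.98
tool_pos: [0.4226, -0.2248, 0.2202]
tool_rot: [-2.568, -1.759, 0.031]
force: [-0.3, 0.8, 0.0]
grip_width: 0.0597
```

{"api": "move_arm", "payload": {"rows": [[[0,0,0],0.04,0.3],[[0,0,0],0.055,0.3],[[0,0,0],0.055,0.3],[[0,0,0],0.055,0.3],[[0,0,0],0.055,0.3],[[0,0,0],0.055,0.3],[[0,0,0],0.055,0.3],[[0,0,0],0.055,0.3],[[0,0,0],0.055,0.3]]}}

```text
time_s: 10.1
tool_pos: [0.4137, -0.223, 0.2071]
tool_rot: [-3.076, 0.563, 0.088]
force: [-0.2, 0.5, -0.5]
grip_width: 0.06
```

```bash
python3 - <<'E'
from h import *
grab_frame("top")
d((.4206,-.2385,.12))
E
```

```text
t 10.15 pos [ 0.4135 -0.2229  0.2069] toolx ang -20.9 tz [-0.053  0.023 -0.998] F [0.3 0.4 0.2] w 0.0599 q6 1.44
units to (0.4206, -0.2385, 0.12) [0.172 0.123 0.86 ]
```

{"api": "move_arm", "payload": {"rows": [[[0,0,0],0,0.3],[[0,0,0],0,0.3],[[0,0,0],0,0.3]]}}

```text
time_s: 10.52
tool_pos: [0.4124, -0.2223, 0.2052]
tool_rot: [-3.075, 0.559, 0.093]
force: [-0.9, 0.2, 0.3]
grip_width: 0.0596
```

```bash
python3 - <<'E'
from h import *
d((.4206,-.2385,.12)); print(np.round(read_state()["joint_positions"],4))
E
```

```text
t 10.53 pos [ 0.4124 -0.2223  0.2052] toolx ang -20.6 tz [-0.056  0.025 -0.998] F [-0.9  0.2  0.3] w 0.0596 q6 1.44
units to (0.4206, -0.2385, 0.12) [0.186 0.126 0.841]
[-0.4913  0.2235 -0.2598  1.1487 -0.0045  1.4393]
```

{"api": "move_arm", "payload": {"rows": [[[0.17,0.12,0],0,0.3]]}}

```text
time_s: 10.65
tool_pos: [0.4235, -0.2388, 0.2042]
tool_rot: [-3.075, 0.556, 0.094]
force: [0.2, 0.4, 0.9]
grip_width: 0.0598
```

```bash
python3 - <<'E'
from h import *
d((.4206,-.2385,.12));print(np.round(read_state()["joint_positions"],4)); grab_frame("top");d((.4206,-.2385,.12)); grab_frame("top");d((.4206,-.2385,.12));print(np.round(read_state()["joint_positions"],4))
E
```

```text
t 10.65 pos [ 0.4235 -0.2388  0.2042] toolx ang -20.5 tz [-0.057  0.025 -0.998] F [0.2 0.4 0.9] w 0.0598 q6 1.42
units to (0.4206, -0.2385, 0.12) [0.024 0.01  0.842]
[-0.51    0.2542 -0.2207  1.1579 -0.0054  1.4188]
t 10.7 pos [ 0.426  -0.2416  0.204 ] toolx ang -20.6 tz [-0.054  0.023 -0.998] F [ 2.8 -2.7 -0.5] w 0.0595 q6 1.42
units to (0.4206, -0.2385, 0.12) [-0.012 -0.008  0.842]
t 10.75 pos [ 0.4253 -0.2407  0.204 ] toolx ang -20.6 tz [-0.055  0.024 -0.998] F [-0.   1.2 -0.7] w 0.0599 q6 1.42
units to (0.4206, -0.2385, 0.12) [-0.001 -0.001  0.842]
[-0.5112  0.2566 -0.2177  1.156  -0.0059  1.4195]
```

{"api": "move_arm", "payload": {"rows": [[[0,0,-0.5],0,0.3],[[0,0,-0.5],0,0.3]]}}

```text
time_s: 11.0
tool_pos: [0.4269, -0.2407, 0.3012]
tool_rot: [-3.071, 0.557, 0.11]
force: [1.1, -0.4, 0.4]
grip_width: 0.0597
```

```bash
python3 - <<'E'
from h import *
d();grab_frame("top");grab_frame("top");d()
E
```

```text
t 11.0 pos [ 0.4269 -0.2407  0.3012] toolx ang -20.6 tz [-0.066  0.031 -0.997] F [ 1.1 -0.4  0.4] w 0.0597 q6 1.42
t 11.1 pos [ 0.4296 -0.2421  0.3052] toolx ang -20.6 tz [-0.057  0.026 -0.998] F [ 0.5 -0.3  0.2] w 0.0597 q6 1.42
```

{"api": "move_arm", "payload": {"rows": [[[0,0,0.5],0,0.3],[[0,0,0.5],0,0.3]]}}

```text
time_s: 11.35
tool_pos: [0.4275, -0.2411, 0.2074]
tool_rot: [-3.079, 0.557, 0.077]
force: [0.4, 0.3, -0.6]
grip_width: 0.0598
```

```bash
python3 - <<'E'
from h import *
d();grab_frame("top");grab_frame("top");d((.4206,-.2385,.12))
E
```

```text
t 11.35 pos [ 0.4275 -0.2411  0.2074] toolx ang -20.5 tz [-0.046  0.02  -0.999] F [ 0.4  0.3 -0.6] w 0.0598 q6 1.42
t 11.45 pos [ 0.4225 -0.2383  0.2031] toolx ang -20.5 tz [-0.059  0.027 -0.998] F [-0.9  0.1  0.8] w 0.0596 q6 1.42
units to (0.4206, -0.2385, 0.12) [0.037 0.013 0.83 ]
```

{"api": "move_arm", "payload": {"rows": [[[0,0,0.45],0,0.3],[[0,0,0.45],0,0.3],[[0,0,0],0,0.3]]}}

```text
time_s: 11.82
tool_pos: [0.4193, -0.2366, 0.1154]
tool_rot: [-3.075, 0.555, 0.091]
force: [0.3, 0.7, 0.7]
grip_width: 0.0597
```

```bash
python3 - <<'E'
from h import *
d();grab_frame("top");grab_frame("top");d((.4206,-.2385,.12))
E
```

```text
t 11.82 pos [ 0.4193 -0.2366  0.1154] toolx ang -20.4 tz [-0.055  0.025 -0.998] F [0.3 0.7 0.7] w 0.0597 q6 1.42
t 11.93 pos [ 0.4224 -0.2383  0.1183] toolx ang -20.5 tz [-0.048  0.022 -0.999] F [-0.  -0.4  0.7] w 0.0599 q6 1.42
units to (0.4206, -0.2385, 0.12) [-0.017  0.008 -0.016]
```

{"api": "move_arm", "payload": {"rows": [[[0,0,-0.55],0,0.3],[[0,0,-0.55],0,0.3]]}}

```text
time_s: 12.18
tool_pos: [0.4271, -0.2403, 0.2321]
tool_rot: [-3.077, 0.555, 0.084]
force: [0.5, -0.6, -0.8]
grip_width: 0.0598
```

```bash
python3 - <<'E'
from h import *
grab_frame("top");grab_frame("top");d()
E
```

```text
t 12.28 pos [ 0.431  -0.2424  0.2371] toolx ang -20.4 tz [-0.039  0.017 -0.999] F [0.5 0.4 0.2] w 0.0599 q6 1.42
```

{"api": "move_arm", "payload": {"rows": [[[0,0,0.55],0,0.3],[[0,0,0.55],0,0.3],[[0,0,0],0,0.3]]}}

```text
time_s: 12.65
tool_pos: [0.434, -0.2446, 0.1352]
tool_rot: [-3.089, 0.557, 0.036]
force: [-0.2, 0.3, 0.7]
grip_width: 0.06
```

```bash
python3 - <<'E'
from h import *
grab_frame("top");grab_frame("top");d((.4206,-.2385,.12))
E
```

```text
t 12.75 pos [ 0.4375 -0.2465  0.1388] toolx ang -20.4 tz [-0.015  0.003 -1.   ] F [0.5 0.4 1.2] w 0.0596 q6 1.42
units to (0.4206, -0.2385, 0.12) [-0.184 -0.017  0.191]
```

{"api": "move_arm", "payload": {"rows": [[[0,0,-0.6],0,0.3]]}}

```text
time_s: 12.88
tool_pos: [0.436, -0.2454, 0.198]
tool_rot: [-3.089, 0.557, 0.034]
force: [1.9, -1.4, 0.5]
grip_width: 0.0596
```

```bash
python3 - <<'E'
from h import *
grab_frame("top");grab_frame("top");d()
E
```

```text
t 12.97 pos [ 0.4435 -0.2496  0.2077] toolx ang -20.4 tz [-0.001 -0.005 -1.   ] F [ 1.2 -1.5  0.7] w 0.06 q6 1.42
```

{"api": "move_arm", "payload": {"rows": [[[0,0,0.6],0,0.3],[[0,0,0],0,0.3]]}}

```text
time_s: 13.22
tool_pos: [0.4486, -0.2527, 0.1546]
tool_rot: [3.082, -0.556, 0.022]
force: [-1.0, -0.4, 0.1]
grip_width: 0.06
```

```bash
python3 - <<'E'
from h import *
grab_frame("top");grab_frame("top");d((.4206,-.2385,.12))
E
```

```text
t 13.32 pos [ 0.4529 -0.2551  0.1588] toolx ang -20.4 tz [ 0.021 -0.017 -1.   ] F [ 0.1 -0.   0.1] w 0.0596 q6 1.42
units to (0.4206, -0.2385, 0.12) [-0.37  -0.046  0.378]
```

{"api": "move_arm", "payload": {"rows": [[[-0.1,-0.01,0],0,0.3],[[-0.15,-0.02,0],0,0.3],[[-0.1,-0.01,0],0,0.3],[[0,0,0],0,0.3],[[0,0,0],0,0.3]]}}

```text
time_s: 13.95
tool_pos: [0.4223, -0.2397, 0.1637]
tool_rot: [3.076, -0.554, 0.051]
force: [0.7, -0.5, -1.0]
grip_width: 0.0597
```

```bash
python3 - <<'E'
from look import *
grab_frame("top");grab_frame("top");look("b1",(.42,-.2385,.06));d((.4206,-.2385,.034))
E
```

```text
scene crop origin 187 132
top crop origin 366 207
t 14.15 pos [ 0.4224 -0.2398  0.1634] toolx ang -20.4 tz [ 0.029 -0.021 -0.999] F [-0.2  0.2  0.3] w 0.0596 q6 1.41
units to (0.4206, -0.2385, 0.034) [-0.066 -0.018  1.292]
```

View pics/b1.png

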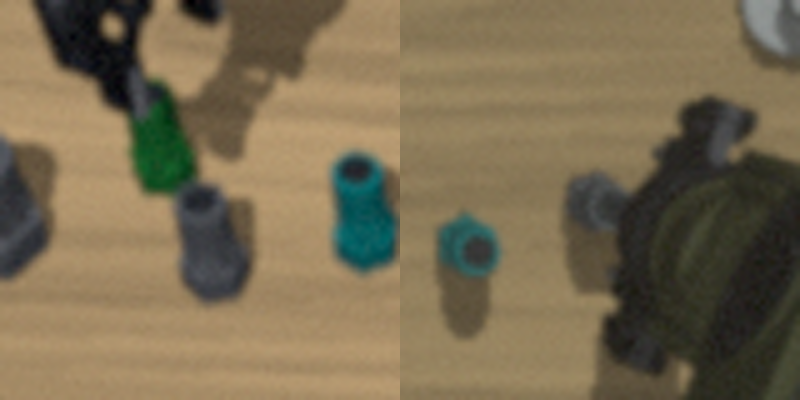

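{"api": "move_arm", "payload": {"rows": [[[-0.07,-0.02,-0.4],0,0.3],[[0,0,0],0,0.3]]}}

```text
time_s: 14.4
tool_pos: [0.4156, -0.2347, 0.2033]
tool_rot: [3.076, -0.555, 0.048]
force: [-0.3, -0.6, -0.9]
grip_width: 0.0597
```

```bash
python3 - <<'E'
from h import *
grab_frame("top");grab_frame("top");d((.4206,-.2385,.1))
E
```

```text
t 14.5 pos [ 0.414  -0.2338  0.2005] toolx ang -20.4 tz [ 0.023 -0.018 -1.   ] F [-0.4  1.1  0.1] w 0.0594 q6 1.42
units to (0.4206, -0.2385, 0.1) [0.05  0.012 1.007]
```

{"api": "move_arm", "payload": {"rows": [[[0,0,-0.6],0,0.3],[[0,0,-0.6],0,0.3],[[0,0,0],0,0.3]]}}

```text
time_s: 14.88
tool_pos: [0.4084, -0.23, 0.3174]
tool_rot: [3.082, -0.556, 0.021]
force: [0.2, -0.0, -0.5]
grip_width: 0.0599
```

```bash
python3 - <<'E'
from h import *
grab_frame("top");grab_frame("top");d((.4206,-.2385,.1))
E
```

```text
t 14.97 pos [ 0.4065 -0.229   0.3135] toolx ang -20.4 tz [ 0.006 -0.008 -1.   ] F [-0.6  0.  -1.1] w 0.0596 q6 1.42
units to (0.4206, -0.2385, 0.1) [0.148 0.027 2.137]
```

Nearly vertical. Now descend.

{"api": "move_arm", "payload": {"rows": [[[0.05,0.01,0.5],0,0.3],[[0.05,0.01,0.6],0,0.3],[[0.05,0.01,0.6],0,0.3],[[0,0,0.4],0,0.3]]}}

```text
time_s: 15.48
tool_pos: [0.4193, -0.2381, 0.0938]
tool_rot: [3.086, -0.556, 0.007]
force: [0.8, 0.1, 0.5]
grip_width: 0.0599
```

```bash
python3 - <<'E'
from h import *
grab_frame("top");grab_frame("top");d((.4206,-.2385,.034))
E
```

```text
t 15.57 pos [ 0.4162 -0.2364  0.0922] toolx ang -20.4 tz [-0.004 -0.003 -1.   ] F [ 0.1  0.3 -0.5] w 0.06 q6 1.41
units to (0.4206, -0.2385, 0.034) [0.05  0.002 0.582]
```

{"api": "move_arm", "payload": {"rows": [[[0.05,0,0],0,0.3],[[0,0,0.3],0,0.3],[[0,0,0.26],0,0.3]]}}

```text
time_s: 15.95
tool_pos: [0.4257, -0.2409, 0.0397]
tool_rot: [3.085, -0.556, 0.009]
force: [-0.1, -0.4, 0.3]
grip_width: 0.0596
```

```bash
python3 - <<'E'
from look import *
grab_frame("top");look("b2",(.42,-.2385,.05));d((.4206,-.2385,.034))
E
```

```text
scene crop origin 187 134
top crop origin 366 207
t 16.1 pos [ 0.4244 -0.2402  0.0393] toolx ang -20.4 tz [ 0.001 -0.006 -1.   ] F [ 0.4  0.4 -0.4] w 0.0597 q6 1.42
units to (0.4206, -0.2385, 0.034) [-0.041 -0.003  0.053]
```

View pics/b2.png

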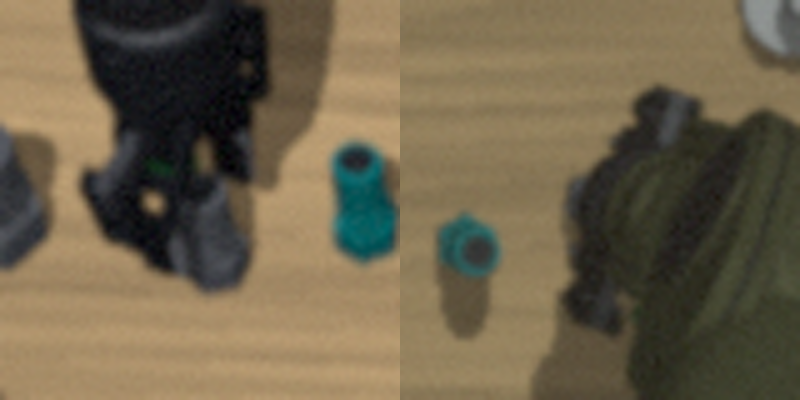

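{"api": "move_arm", "payload": {"rows": [[[-0.04,0,0.05],0,0.3],[[0,0,0],0,1],[[0,0,0],0,1],[[0,0,0],0,1],[[0,0,0],0,1]]}}

```text
time_s: 16.73
tool_pos: [0.4238, -0.2407, 0.0387]
tool_rot: [3.084, -0.556, 0.016]
force: [0.4, -0.2, -1.1]
grip_width: 0.0263
```

```bash
python3 - <<'E'
from look import *
grab_frame("top");look("b3",(.42,-.2385,.05));d((.4206,-.2385,.034))
E
```

```text
scene crop origin 187 134
top crop origin 366 207
t 16.88 pos [ 0.4237 -0.2406  0.0385] toolx ang -20.4 tz [ 0.008 -0.01  -1.   ] F [ 0.3 -0.1  0.1] w 0.0265 q6 1.41
units to (0.4206, -0.2385, 0.034) [-0.037 -0.009  0.045]
```

View pics/b3.png

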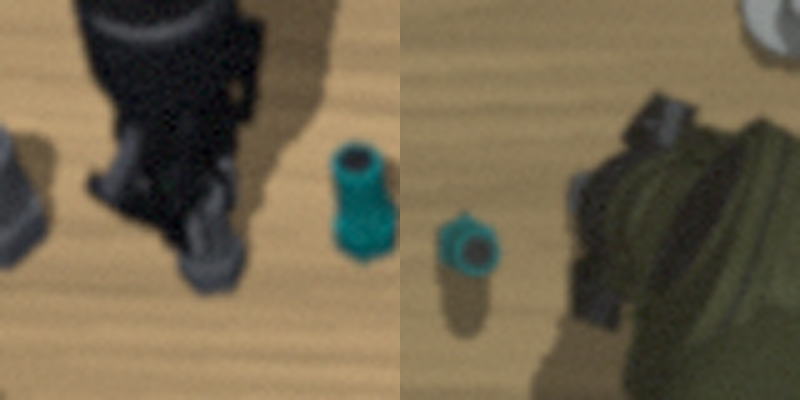

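{"api": "move_arm", "payload": {"rows": [[[0,0,-0.2],0,1],[[0,0,-0.5],0,1],[[0,0,-0.5],0,1],[[0,0,-0.5],0,1],[[0,0,-0.4],0,1]]}}

```text
time_s: 17.5
tool_pos: [0.4188, -0.2367, 0.2499]
tool_rot: [3.088, -0.557, -0.002]
force: [0.2, 0.2, -1.9]
grip_width: 0.0266
```

```bash
python3 - <<'E'
from h import *
grab_frame("top");grab_frame("top");d((.522,.0560,.235))
E
```

```text
t 17.6 pos [ 0.4212 -0.238   0.2526] toolx ang -20.4 tz [ 0.005 -0.008 -1.   ] F [0.7 0.2 0.7] w 0.0262 q6 1.42
units to (0.522, 0.056, 0.235) [-0.083 -3.108  0.157]
```

{"api": "move_arm", "payload": {"rows": [[[0,-0.3,0],0,1],[[-0.01,-0.5,0],0,1],[[-0.01,-0.5,0],0,1],[[-0.01,-0.5,0],0,1],[[-0.02,-0.5,0],0,1],[[-0.02,-0.5,0],0,1],[[-0.01,-0.2,0],0,1]]}}

```text
time_s: 18.48
tool_pos: [0.5195, 0.0525, 0.2437]
tool_rot: [3.082, -0.564, -0.002]
force: [0.4, 0.6, -0.1]
grip_width: 0.026
```

```bash
python3 - <<'E'
from h import *
grab_frame("top");grab_frame("top");d((.522,.0560,.215))
E
```

```text
t 18.57 pos [0.5194 0.052  0.2436] toolx ang -20.7 tz [-0.003 -0.008 -1.   ] F [-0.4  0.3 -0.8] w 0.0261 q6 2.04
units to (0.522, 0.056, 0.215) [ 0.011 -0.049  0.285]
```

{"api": "move_arm", "payload": {"rows": [[[0.01,-0.05,0.35],0,1]]}}

```text
time_s: 18.7
tool_pos: [0.5237, 0.056, 0.2097]
tool_rot: [3.082, -0.563, 0.005]
force: [0.1, -0.3, -0.6]
grip_width: 0.0265
```

```bash
cat >> look.py <<'E'
def neck(name,x,y,z):
    grab_frame("top");f=grab_frame("scene")
    cv2.imwrite(f"pics/{name}.png",cv2.resize(f[155:205,317:372,::-1],None,fx=14,fy=12,interpolation=cv2.INTER_CUBIC))
    d((x,y,z))
    q=lambda p:np.round((proj("scene",p)-[317,155]+.5)*[14,12]-.5)
    zb=read_state()["tool_pos"][2]
    return q,zb
E
python3 - <<'E'
from look import *
q,z=neck("b4",.522,.056,.175)
zb=z-.0385
for h in(0,.01,.065): print(h,q((.5217,.0568,zb+h)))
E
```

```text
t 18.8 pos [0.5188 0.0554 0.2046] toolx ang -20.7 tz [-0.011 -0.01  -1.   ] F [-0.5 -0.3 -1.4] w 0.0264 q6 2.04
units to (0.522, 0.056, 0.175) [ 0.03  -0.021  0.296]
0 [371. 365.]
0.01 [373. 332.]
0.065 [387. 141.]
```

View pics/b4.png

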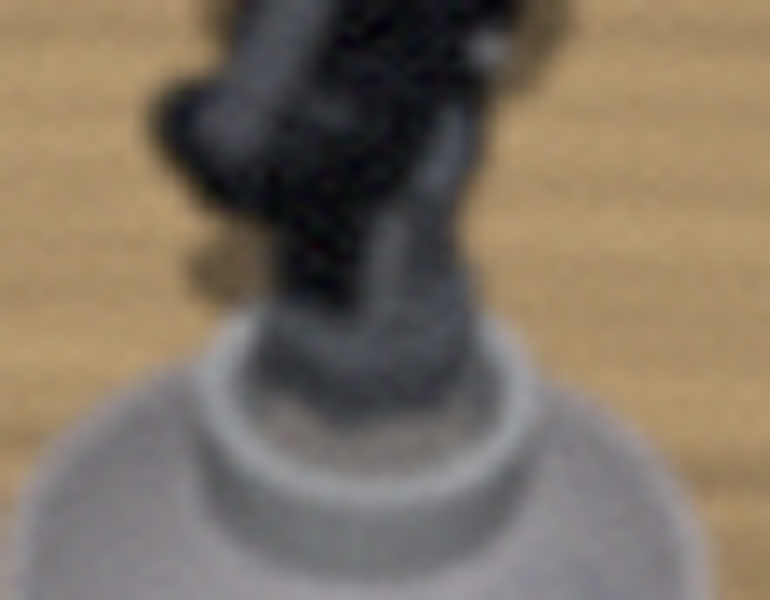

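{"api": "move_arm", "payload": {"rows": [[[0.03,-0.02,0.0],0,1],[[0.01,0,0.08],0,1]]}}

```text
time_s: 19.05
tool_pos: [0.5236, 0.0543, 0.1977]
tool_rot: [3.078, -0.566, -0.013]
force: [-0.1, 0.7, -0.6]
grip_width: 0.0264
```

```bash
python3 - <<'E'
from look import *
q,z=neck("b5",.522,.056,.175)
zb=z-.0385
for h in(0,.01,.065): print(h,q((.5217,.0568,zb+h)))
E
```

```text
t 19.15 pos [0.5226 0.0543 0.1966] toolx ang -20.8 tz [-0.013 -0.01  -1.   ] F [-0.6  0.3 -0. ] w 0.0264 q6 2.04
units to (0.522, 0.056, 0.175) [-0.01  -0.017  0.216]
0 [369. 391.]
0.01 [371. 358.]
0.065 [385. 170.]
```

View pics/b5.png

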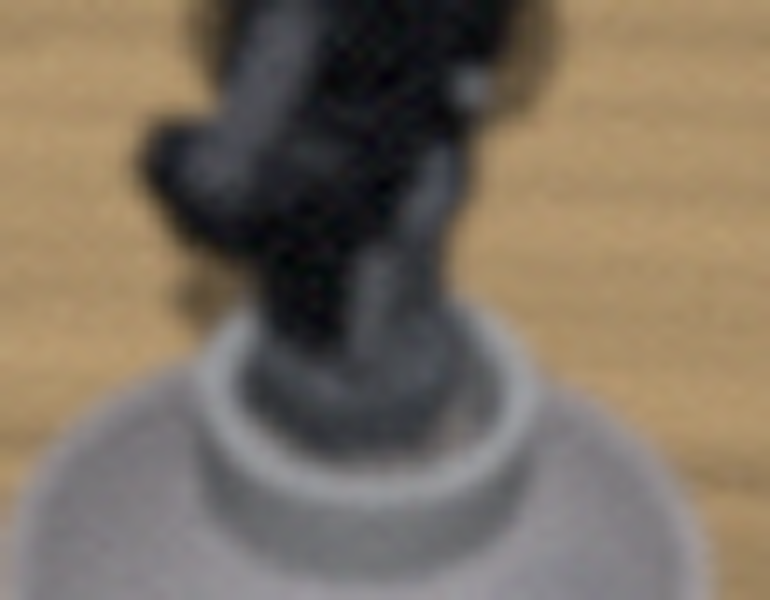

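{"api": "move_arm", "payload": {"rows": [[[-0.01,-0.025,0.0],0,1]]}}

```text
time_s: 19.27
tool_pos: [0.5227, 0.0568, 0.197]
tool_rot: [3.078, -0.566, -0.015]
force: [0.6, 0.3, -0.3]
grip_width: 0.0261
```

```bash
python3 - <<'E'
from look import *
q,z=neck("b6",.522,.056,.175)
zb=z-.0385
for h in(0,.01,.065): print(h,q((.5217,.0568,zb+h)))
E
```

```text
t 19.38 pos [0.5228 0.0571 0.197 ] toolx ang -20.8 tz [-0.012 -0.01  -1.   ] F [-0.5 -0.4 -0.6] w 0.0263 q6 2.05
units to (0.522, 0.056, 0.175) [-0.001  0.01   0.22 ]
0 [369. 389.]
0.01 [371. 357.]
0.065 [385. 168.]
```

View pics/b6.png

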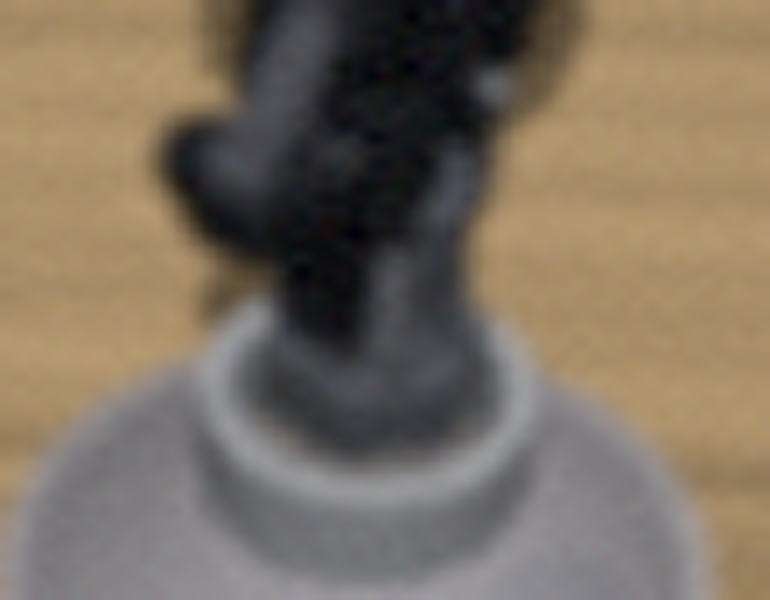

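{"api": "move_arm", "payload": {"rows": [[[0.0,0.0,0.09],0,1]]}}

```text
time_s: 19.5
tool_pos: [0.5235, 0.0572, 0.1886]
tool_rot: [3.079, -0.565, -0.012]
force: [0.5, 0.7, -0.7]
grip_width: 0.0265
```

```bash
python3 - <<'E'
from look import *
q,z=neck("b7",.522,.056,.175)
E
```

```text
t 19.6 pos [0.522  0.057  0.1871] toolx ang -20.8 tz [-0.013 -0.01  -1.   ] F [ 0.2  0.3 -0.7] w 0.0262 q6 2.05
units to (0.522, 0.056, 0.175) [0.005 0.008 0.121]
```

View pics/b7.png

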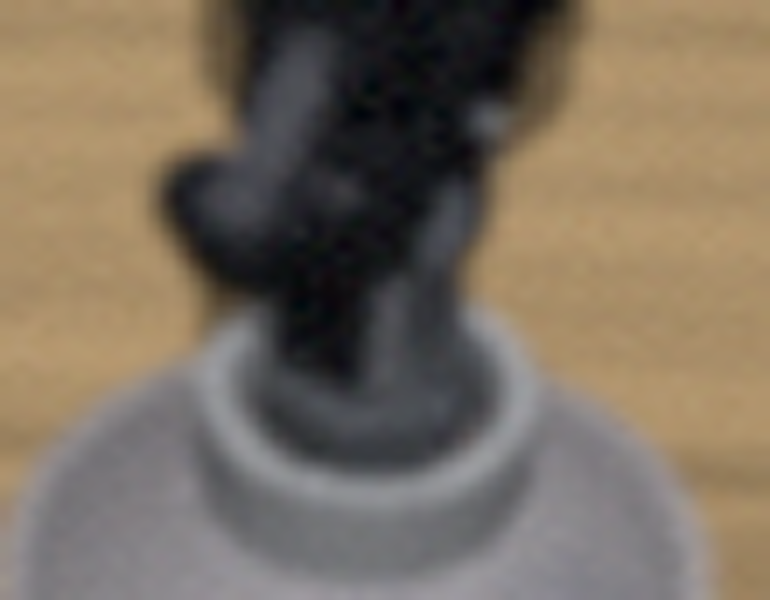

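{"api": "move_arm", "payload": {"rows": [[[0.01,0.0,0.11],0,1]]}}

```text
time_s: 19.73
tool_pos: [0.5233, 0.0566, 0.1761]
tool_rot: [3.078, -0.565, -0.015]
force: [-0.7, 0.4, 0.0]
grip_width: 0.0265
```

```bash
python3 - <<'E'
from look import *
q,z=neck("b8",.522,.056,.175)
E
```

```text
t 19.82 pos [0.5216 0.0564 0.1744] toolx ang -20.8 tz [-0.016 -0.011 -1.   ] F [-0.3 -0.5 -0.4] w 0.0264 q6 2.05
units to (0.522, 0.056, 0.175) [ 0.005  0.003 -0.006]
```

{"api": "move_arm", "payload": {"rows": [[[0.0,0.0,0.0],0,0.3],[[0.0,0.0,0.0],0,0.3],[[0.0,0.0,0.0],0,0.3],[[0.0,0.0,-0.3],0,0.3],[[0.0,0.0,-0.4],0,0.3]]}}

```text
time_s: 20.45
tool_pos: [0.5206, 0.0569, 0.243]
tool_rot: [3.075, -0.565, -0.033]
force: [0.3, -0.2, -0.3]
grip_width: 0.0599
```

```bash
python3 - <<'E'
from h import *
grab_frame("top");f=grab_frame("scene")
cv2.imwrite("pics/b9.png",cv2.resize(f[130:260,280:410,::-1],None,fx=4.5,fy=4.5,interpolation=cv2.INTER_CUBIC)[:600])
d((.541,-.3595,.23))
E
```

```text
t 20.55 pos [0.524  0.0572 0.2472] toolx ang -20.8 tz [-0.013 -0.01  -1.   ] F [ 0.6 -0.3  0.8] w 0.0594 q6 2.05
units to (0.541, -0.3595, 0.23) [1.641 3.832 0.212]
```

View pics/b9.png

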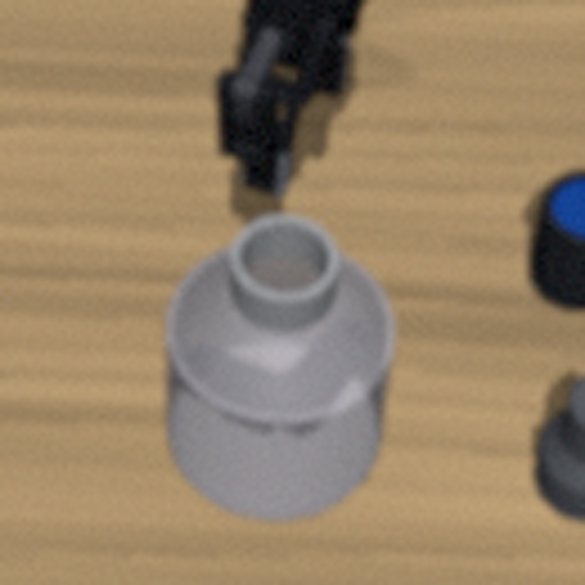

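{"api": "move_arm", "payload": {"rows": [[[0.1,0.25,0],0,0.3],[[0.2,0.47,0],0,0.3],[[0.2,0.47,0],0,0.3],[[0.2,0.47,0],0,0.3],[[0.2,0.47,0],0,0.3],[[0.2,0.47,0],0,0.3],[[0.2,0.47,0],0,0.3],[[0.2,0.45,0],0,0.3],[[0.1,0.2,0],0,0.3]]}}

```text
time_s: 21.68
tool_pos: [0.5439, -0.3577, 0.2477]
tool_rot: [3.081, -0.557, -0.013]
force: [0.6, -0.7, -0.5]
grip_width: 0.0596
```

```bash
python3 - <<'E'
from h import *
grab_frame("top");f=grab_frame("scene")
cv2.imwrite("pics/b10.png",cv2.resize(f[150:260,280:410,::-1],None,fx=5,fy=5,interpolation=cv2.INTER_CUBIC)[:600])
d((.541,-.3595,.1))
E
```

```text
t 21.77 pos [ 0.544  -0.3576  0.2474] toolx ang -20.5 tz [-0.011 -0.009 -1.   ] F [-0.1  0.5 -0.5] w 0.0597 q6 1.35
units to (0.541, -0.3595, 0.1) [-0.011  0.011  1.474]
```

View pics/b10.png

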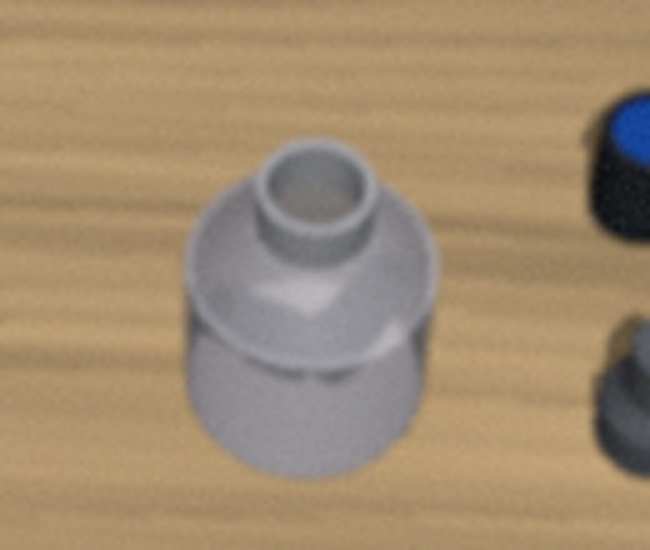

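{"api": "move_arm", "payload": {"rows": [[[0,0.01,0.5],0,0.3],[[0,0,0.5],0,0.3],[[0,0,0.4],0,0.3]]}}

```text
time_s: 22.15
tool_pos: [0.5455, -0.3595, 0.1078]
tool_rot: [3.079, -0.556, 0.001]
force: [-0.1, -0.2, 0.7]
grip_width: 0.0597
```

```bash
python3 - <<'E'
from look import *
grab_frame("top");look("l1",(.541,-.3595,.03));d((.541,-.3595,.02))
E
```

```text
scene crop origin 131 175
top crop origin 405 166
t 22.3 pos [ 0.5439 -0.3586  0.1073] toolx ang -20.5 tz [-0.006 -0.01  -1.   ] F [-0.3  0.5 -0.1] w 0.0597 q6 1.35
units to (0.541, -0.3595, 0.02) [-0.022  0.009  0.873]
```

View pics/l1.png

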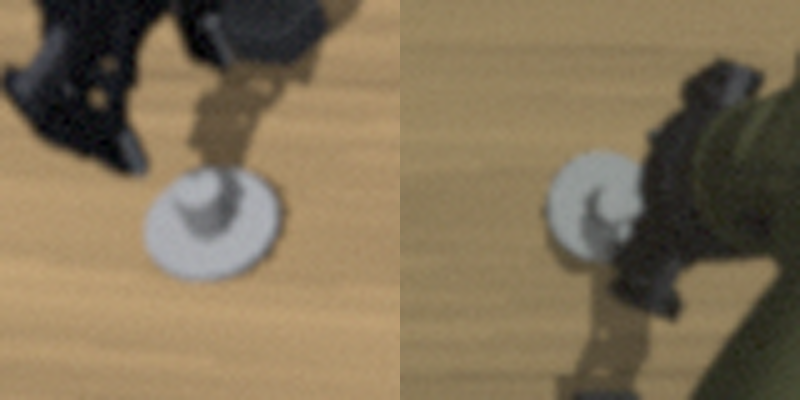

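Gripper straddles the knob from above; descend on.

{"api": "move_arm", "payload": {"rows": [[[-0.02,0.01,0.35],0,0.3],[[0,0,0.3],0,0.3]]}}

```text
time_s: 22.55
tool_pos: [0.547, -0.3616, 0.0489]
tool_rot: [3.076, -0.553, 0.013]
force: [-0.8, -0.2, 0.1]
grip_width: 0.0599
```

```bash
python3 - <<'E'
from look import *
grab_frame("top");look("l2",(.541,-.3595,.03));d((.541,-.3595,.021))
E
```

```text
scene crop origin 131 175
top crop origin 405 166
t 22.7 pos [ 0.5462 -0.3612  0.0483] toolx ang -20.4 tz [ 0.003 -0.015 -1.   ] F [0.  0.3 0.5] w 0.06 q6 1.35
units to (0.541, -0.3595, 0.021) [-0.057 -0.001  0.272]
```

View pics/l2.png

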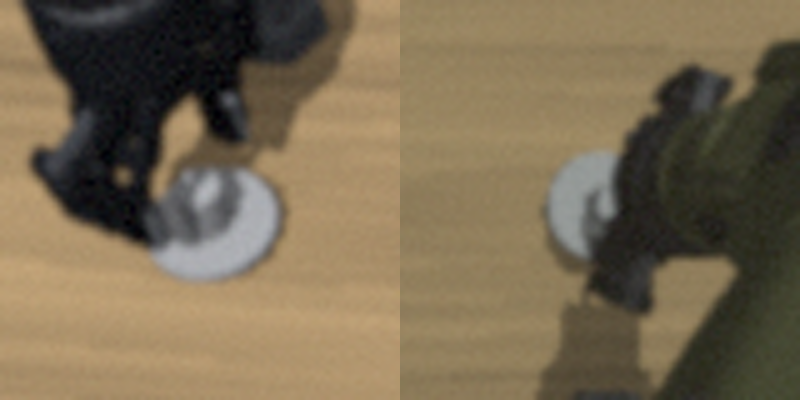

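{"api": "move_arm", "payload": {"rows": [[[-0.05,0,0.12],0,0.3],[[0,0,0.13],0,0.3]]}}

```text
time_s: 22.95
tool_pos: [0.5448, -0.3616, 0.0274]
tool_rot: [3.074, -0.552, 0.021]
force: [-0.3, -0.3, 0.1]
grip_width: 0.0596
```

```bash
python3 - <<'E'
from look import *
grab_frame("top");look("l3",(.541,-.3595,.03));d((.541,-.3595,.021))
E
```

```text
scene crop origin 131 175
top crop origin 405 166
t 23.1 pos [ 0.544  -0.3611  0.0261] toolx ang -20.4 tz [ 0.008 -0.019 -1.   ] F [0.1 0.6 0.6] w 0.06 q6 1.35
units to (0.541, -0.3595, 0.021) [-0.035 -0.006  0.051]
```

View pics/l3.png

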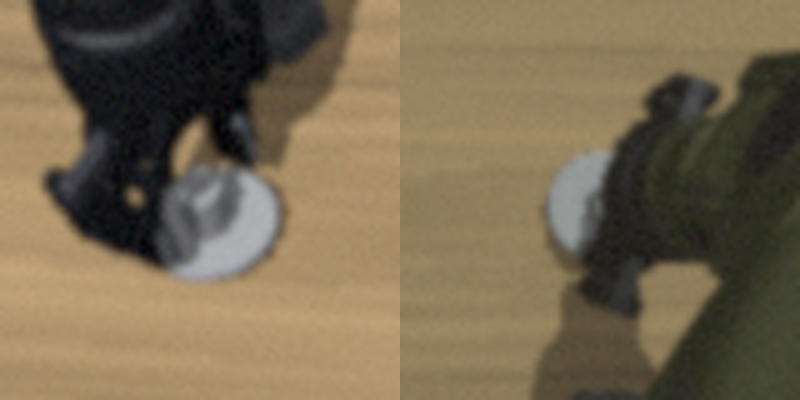

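{"api": "move_arm", "payload": {"rows": [[[-0.03,0,0.03],0,0.3],[[0,0,0],0,1],[[0,0,0],0,1],[[0,0,0],0,1],[[0,0,0],0,1],[[0,0,0],0,1]]}}

```text
time_s: 23.85
tool_pos: [0.5418, -0.3607, 0.0239]
tool_rot: [3.075, -0.553, 0.02]
force: [0.9, -0.2, 0.1]
grip_width: 0.0219
```

```bash
python3 - <<'E'
from look import *
grab_frame("top");look("l4",(.541,-.3595,.03));d((.541,-.3595,.23))
E
```

```text
scene crop origin 131 175
top crop origin 405 166
t 24.0 pos [ 0.5418 -0.3607  0.0239] toolx ang -20.4 tz [ 0.009 -0.02  -1.   ] F [0.2 0.  0.5] w 0.022 q6 1.34
units to (0.541, -0.3595, 0.23) [ 0.021  0.023 -2.061]
```

View pics/l4.png

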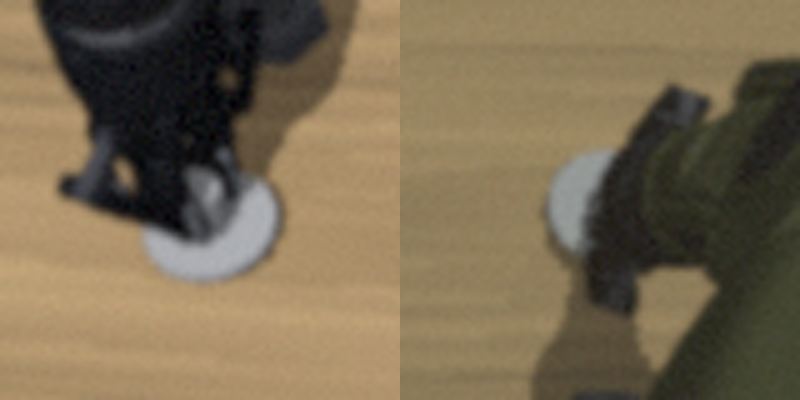

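{"api": "move_arm", "payload": {"rows": [[[0,0,-0.2],0,1],[[0,0,-0.4],0,1],[[0,0,-0.5],0,1],[[0,0,-0.5],0,1],[[0,0,-0.45],0,1]]}}

```text
time_s: 24.62
tool_pos: [0.5365, -0.3544, 0.2279]
tool_rot: [3.08, -0.554, -0.0]
force: [1.2, 0.3, 0.5]
grip_width: 0.0219
```

```bash
python3 - <<'E'
from h import *
grab_frame("top");grab_frame("top");d((.522,.0562,.235))
E
```

```text
t 24.73 pos [ 0.5393 -0.3561  0.2326] toolx ang -20.4 tz [ 0.006 -0.018 -1.   ] F [ 0.1 -0.2 -0.6] w 0.0221 q6 1.35
units to (0.522, 0.0562, 0.235) [-1.598 -3.804 -0.099]
```

{"api": "move_arm", "payload": {"rows": [[[-0.1,-0.25,-0.05],0,1],[[-0.19,-0.45,-0.02],0,1],[[-0.19,-0.45,-0.02],0,1],[[-0.19,-0.45,-0.01],0,1],[[-0.19,-0.45,-0.01],0,1],[[-0.19,-0.45,-0.01],0,1],[[-0.19,-0.45,0],0,1],[[-0.19,-0.45,0],0,1],[[-0.1,-0.25,0],0,1]]}}

```text
time_s: 25.85
tool_pos: [0.5129, 0.0585, 0.2293]
tool_rot: [3.08, -0.553, -0.01]
force: [0.3, -0.0, -0.6]
grip_width: 0.0218
```

```bash
python3 - <<'E'
from look import *
q,z=neck("m1",.522,.0562,.2)
look("m1b",(.522,.0562,.2),h=45)
E
```

```text
t 25.95 pos [0.513  0.0589 0.2292] toolx ang -20.2 tz [-0.009 -0.011 -1.   ] F [ 0.6  0.5 -0. ] w 0.0218 q6 2.04
units to (0.522, 0.0562, 0.2) [ 0.095 -0.01   0.291]
scene crop origin 298 130
top crop origin 256 166
```

View pics/m1b.png

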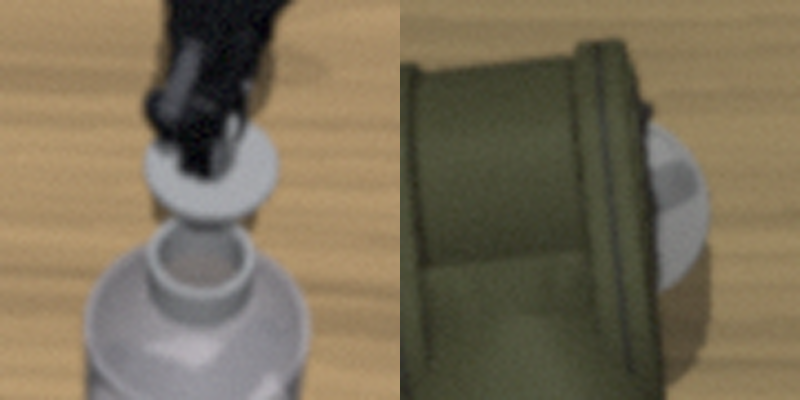

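{"api": "move_arm", "payload": {"rows": [[[0.09,-0.01,0],0,1],[[0.02,0,0.3],0,1]]}}

```text
time_s: 26.3
tool_pos: [0.5266, 0.0515, 0.2009]
tool_rot: [3.079, -0.557, -0.001]
force: [0.6, -0.5, -0.9]
grip_width: 0.022
```

```bash
python3 - <<'E'
from look import *
q,z=neck("m2",.522,.0562,.192)
zb=z-.0239
for h in(0,.01,.016): print(h,q((.5217,.0568,zb+h)))
for dy in(-.033,.033): print(q((.5217,.0568+dy,zb+.013)))
for dx in(-.033,.033): print(q((.5217+dx,.0568,zb+.010)))
E
```

```text
t 26.4 pos [0.522  0.0509 0.1966] toolx ang -20.5 tz [-0.014 -0.013 -1.   ] F [ 0.1 -0.  -0.3] w 0.0221 q6 2.03
units to (0.522, 0.0562, 0.192) [-0.018 -0.05   0.045]
0 [372. 343.]
0.01 [375. 310.]
0.016 [376. 289.]
[167. 290.]
[585. 310.]
[383. 172.]
[366. 452.]
```

View pics/m2.png

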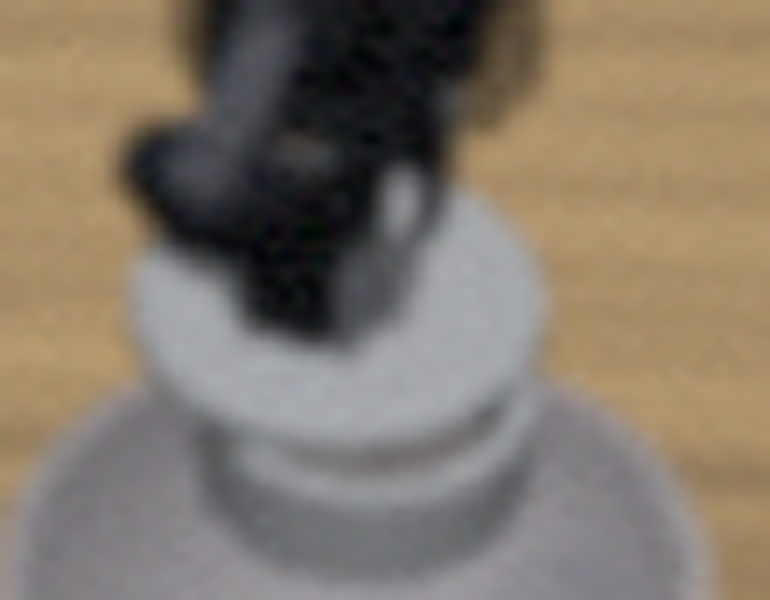

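{"api": "move_arm", "payload": {"rows": [[[-0.02,-0.05,0],0,1]]}}

```text
time_s: 26.52
tool_pos: [0.5221, 0.0555, 0.1967]
tool_rot: [3.075, -0.56, -0.019]
force: [0.4, 0.6, -0.3]
grip_width: 0.0218
```

```bash
python3 - <<'E'
from look import *
q,z=neck("m3",.522,.0562,.192)
zb=z-.0239
for h in(0,.01,.016): print(h,q((.5217,.0568,zb+h)))
for dy in(-.033,.033): print(q((.5217,.0568+dy,zb+.013)))
for dx in(-.033,.033): print(q((.5217+dx,.0568,zb+.010)))
E
```

```text
t 26.62 pos [0.5223 0.0563 0.197 ] toolx ang -20.6 tz [-0.014 -0.013 -1.   ] F [-0.8  0.2 -0.5] w 0.0226 q6 2.04
units to (0.522, 0.0562, 0.192) [-0.002  0.001  0.05 ]
0 [372. 342.]
0.01 [375. 308.]
0.016 [376. 288.]
[167. 288.]
[585. 308.]
[383. 170.]
[366. 451.]
```

View pics/m3.png

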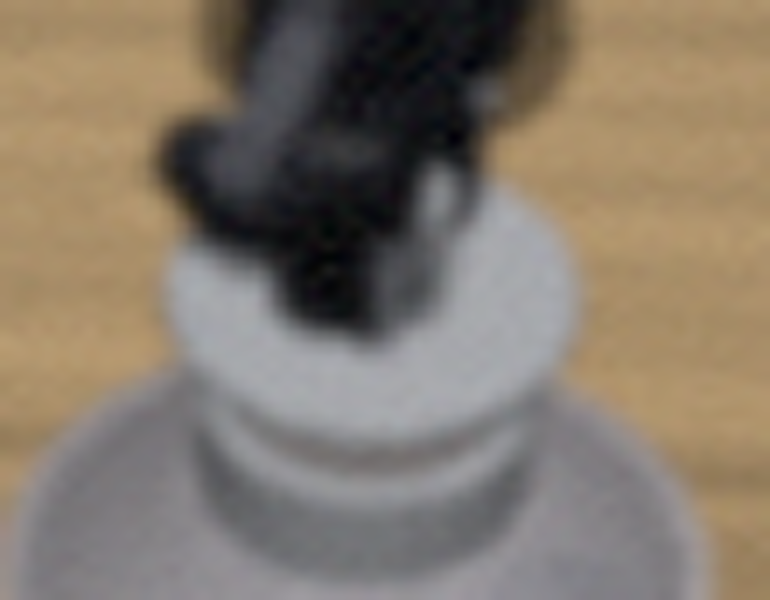

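{"api": "move_arm", "payload": {"rows": [[[0.02,0,0.11],0,1]]}}

```text
time_s: 26.75
tool_pos: [0.5253, 0.0556, 0.1872]
tool_rot: [3.077, -0.558, -0.013]
force: [-0.1, -0.1, -0.5]
grip_width: 0.0222
```

```bash
python3 - <<'E'
from look import *
q,z=neck("m4",.522,.0562,.1745)
zb=z-.0239
for dy in(-.033,.033): print(q((.5217,.0568+dy,zb+.013)))
for dx in(-.033,.033): print(q((.5217+dx,.0568,zb+.010)))
E
```

```text
t 26.85 pos [0.5238 0.0553 0.1852] toolx ang -20.6 tz [-0.015 -0.013 -1.   ] F [-0.2 -0.4 -0.3] w 0.0221 q6 2.04
units to (0.522, 0.0562, 0.1745) [-0.019 -0.004  0.107]
[165. 328.]
[580. 347.]
[380. 210.]
[363. 490.]
```

View pics/m4.png

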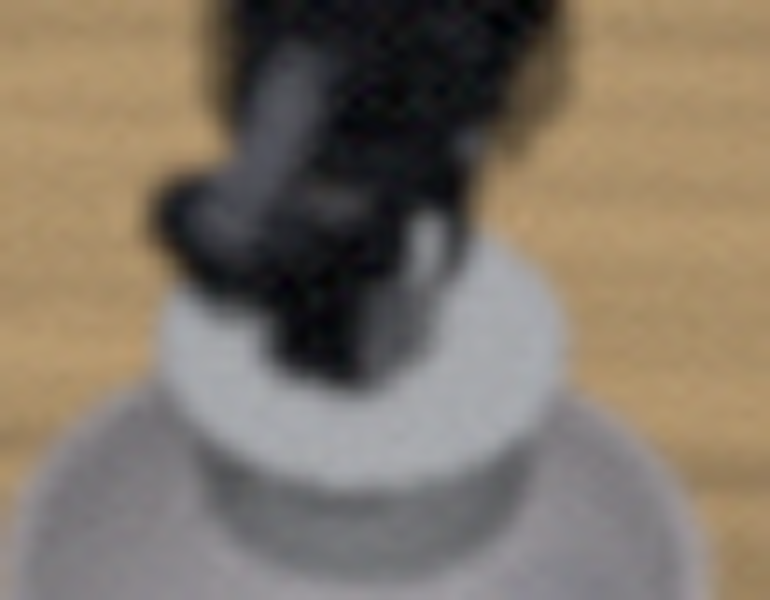

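{"api": "move_arm", "payload": {"rows": [[[-0.01,-0.015,0.06],0,1]]}}

```text
time_s: 26.98
tool_pos: [0.5237, 0.057, 0.1794]
tool_rot: [3.076, -0.558, -0.018]
force: [-1.4, 0.3, -0.6]
grip_width: 0.0221
```

```bash
python3 - <<'E'
from look import *
q,z=neck("m5",.522,.0562,.1745)
zb=z-.0239
for dy in(-.033,.033): print(q((.5217,.0568+dy,zb+.013)))
for dx in(-.033,.033): print(q((.5217+dx,.0568,zb+.010)))
E
```

```text
t 27.07 pos [0.5226 0.0571 0.1784] toolx ang -20.6 tz [-0.016 -0.013 -1.   ] F [-0.1 -0.1  0.2] w 0.0219 q6 2.05
units to (0.522, 0.0562, 0.1745) [-0.002  0.01   0.04 ]
[165. 350.]
[577. 370.]
[379. 233.]
[361. 512.]
```

View pics/m5.png

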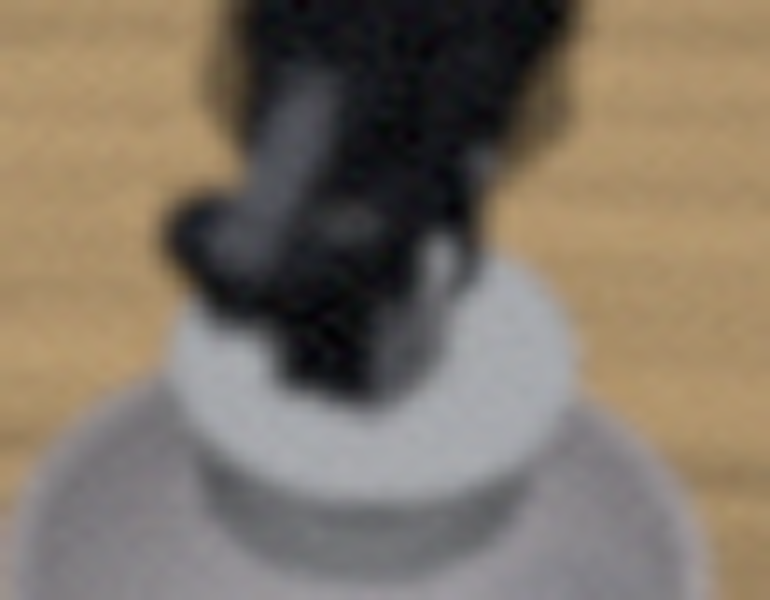

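{"api": "move_arm", "payload": {"rows": [[[0.0,0.0,0.035],0,1]]}}

```text
time_s: 27.2
tool_pos: [0.5228, 0.0572, 0.175]
tool_rot: [3.076, -0.557, -0.021]
force: [-0.0, -0.6, -0.1]
grip_width: 0.022
```

```bash
python3 - <<'E'
from look import *
q,z=neck("m6",.522,.0562,.174)
E
```

```text
t 27.3 pos [0.5223 0.0571 0.1746] toolx ang -20.6 tz [-0.017 -0.013 -1.   ] F [ 0.2 -0.7 -1. ] w 0.0219 q6 2.05
units to (0.522, 0.0562, 0.174) [0.    0.009 0.006]
```

{"api": "move_arm", "payload": {"rows": [[[0,0,0],0,0.7],[[0,0,0],0,0.4],[[0,0,-0.02],0,0.3],[[0,0,-0.02],0,0.3],[[0,0,-0.2],0,0.3],[[0,0,-0.3],0,0.3],[[0,0,-0.4],0,0.3]]}}

```text
time_s: 28.18
tool_pos: [0.5219, 0.0581, 0.2688]
tool_rot: [3.073, -0.557, -0.032]
force: [0.3, -0.4, 0.7]
grip_width: 0.0599
```

```bash
python3 - <<'E'
from look import *
q,z=neck("m7",.4,-.1,.28)
for dy in(-.033,.033): print(q((.5217,.0568+dy,.163)))
for dx in(-.033,.033): print(q((.5217+dx,.0568,.160)))
print(q((.5217,.0568,.196)))
E
```

```text
t 28.27 pos [0.5252 0.0585 0.273 ] toolx ang -20.6 tz [-0.013 -0.013 -1.   ] F [-0.3  0.3  0.5] w 0.0597 q6 2.05
units to (0.4, -0.1, 0.28) [-0.616  1.924 -0.034]
[164. 365.]
[576. 385.]
[378. 248.]
[360. 526.]
[378. 264.]
```

View pics/m7.png

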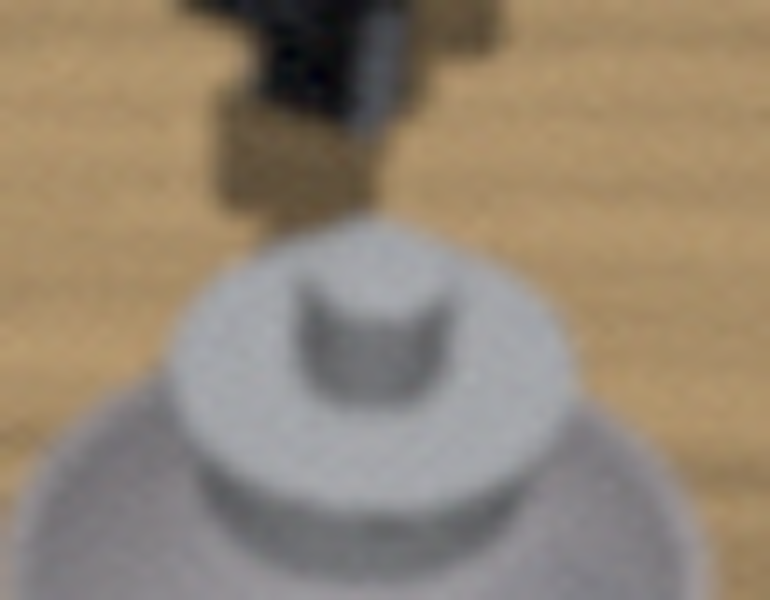

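{"api": "move_arm", "payload": {"rows": [[[-0.15,0.3,0],0,0.3],[[-0.2,0.45,-0.05],0,0.3],[[-0.2,0.45,-0.05],0,0.3],[[-0.2,0.45,0],0,0.3],[[-0.1,0.2,0],0,0.3]]}}

```text
time_s: 28.9
tool_pos: [0.3783, -0.0874, 0.2851]
tool_rot: [3.077, -0.552, -0.014]
force: [0.3, -0.3, 0.9]
grip_width: 0.0596
```

```bash
python3 - <<'E'
from h import *
t=grab_frame("top");f=grab_frame("scene")
d()
cv2.imwrite("pics/z1.png",cv2.resize(f[140:260,280:410,::-1],None,fx=5,fy=5,interpolation=cv2.INTER_CUBIC)[:600])
cv2.imwrite("pics/z2.png",t[:,:,::-1]);cv2.imwrite("pics/z3.png",f[:,:,::-1])
cv2.imwrite("pics/z4.png",cv2.resize(t[170:270,250:360,::-1],None,fx=6,fy=6,interpolation=cv2.INTER_CUBIC)[:600])
E
```

```text
t 29.0 pos [ 0.3784 -0.0874  0.2852] toolx ang -20.4 tz [-0.011 -0.014 -1.   ] F [-0.1  0.2  0.1] w 0.0595 q6 1.71
```

View pics/z1.png

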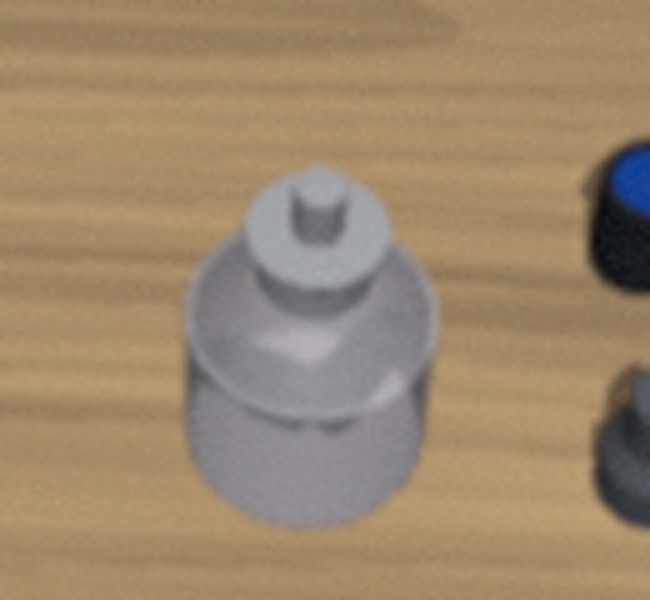

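View pics/z4.png

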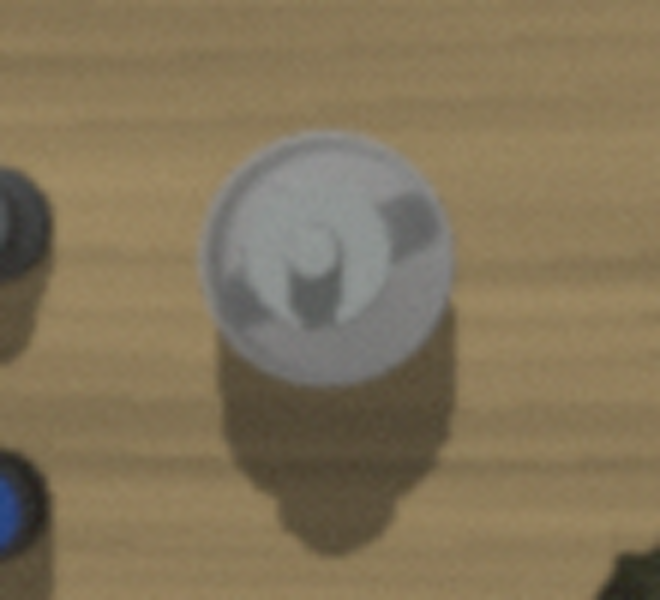

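View pics/z3.png

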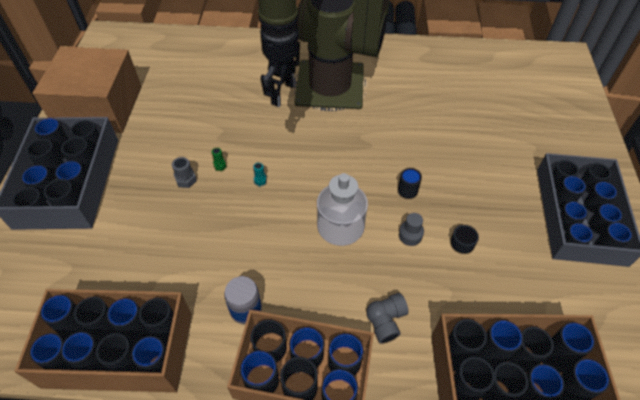

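The lid sits level on the jar, and the top view shows a plug on each side inside it. The other objects look unmoved, and the small grey plugs are gone from the bench. Handing in.

```bash
python3 -c "
from plant import *
print(close_job())"
```

```text
the job is handed in; nothing more can be done
None
```

Both small grey plugs are in the jar, and the lid is on. I lowered each plug head-first into the neck and dropped it, the left one first, then the one standing beside the look-alikes. I then set the lid's spigot into the neck and released it. The job took about 29 s on the robot's clock.

- **Lid:** in the scene view, the knob top and the sides of the flange are within about 1 mm of where a seated lid should appear. The flange's lower edge reads about 1 pixel high, which I put down to blur.
- **Plugs:** the top view shows two dark shapes inside the jar, one on each side. Only the first was clearly visible right after its drop.
- **Everything else:** by eye, the jar, the large plug, the fittings, the tin and the green and turquoise look-alikes are where they were; I did not re-measure them. Force readings stayed within a few newtons.
- **Disagreements:** the two cameras differed by about 3 mm, so I corrected position from the scene view over the neck. The tool also drifted out of vertical by about 3.5° between rows. I brought it back to within about 1° before gripping the second plug.

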